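# Refit the keyed spindle of a potter's wheel

## Robot

A 7-joint arm with a two-finger parallel gripper is mounted at the origin on the work surface. World frame = base frame: x ahead of the robot, y to its left, z up, the work surface at z = 0. Lengths are in m, angles in rad, forces in N, time in s.
With the tool pointing down it reaches from about 0.4 to 0.85 m from the base axis. Payload 10.4 kg.
Tool frame: the origin (TCP) lies midway between the tips of the shut fingers; the grasp point (between the pads) lies 19 mm behind it (arm.grip_point_offset is the distance from the TCP to the grasp point, in m); z points along the fingers, x is the direction in which the jaws open and shut, and the axes are right-handed (so a half turn about z gives the same grasp; the last joint's range is limited). The gripper opens to 87 mm and grips with 3 to 60 N. Pads are 19 mm wide; open, the fingers measure 117 mm over their backs; the gripper's body (75 mm by 190 mm) begins 51 mm behind the grasp point.
Start: joints at [-1.302, 0.332, -0.065, 1.46, 0.022, 1.35, -0.088], TCP at [0.18, 0.599, 0.223] pointing down, gripper open.
Joint ranges: [-2.6, 2.6], [-0.5, 2.12], [-1.47, 1.34], [0.16, 2.42], [-1.27, 4.41], [0.06, 2.06], [-2.6, 2.6]. Speed limits (rad/s): [2.22, 2.22, 2.79, 2.79, 3.14, 3.14, 3.14].

## Interface

Orientations are given as a unit quaternion [x, y, z, w].
In Python, from rig import arm gives the robot as it stands.
- The arm moves only by the tool send_rows, never from a script. Its argument "steps" is a list of rows, each an object of numbers: "x", "y", "z": the shift along the tool's x, y, z in cm; "spin": the turn about the tool's z in rad. A call has 1 to 10 rows; each row shifts and turns the pose as measured when the row begins, along the tool's axes as they then stand; what a row does not reach is not made up. A row lasts 1/8 s, in which the tool goes at most 62.5 mm and 10.7 degrees, less where a joint would pass 70% of its speed; a pose out of reach is approached as far as the arm can. A call is refused whole if a number of a shift passes 6.25 or a number of a turn 0.188, either way. A call with a gripper value outside its range is refused whole. "hand" is the opening, from 0 (shut) to 1 (fully open), set as the call begins (left out, the last holds). The fingers move at their own pace and stop on an object; "newtons" is the grip in N (left out, the last holds). Time passes only in rows, so rows that do not move let the fingers close. It gives the time, the measured TCP pose, the force and the opening at its end, in the units of the state.
- arm.get_state(): the state, without advancing time (a new reading comes with each control period).
- arm.snapshot(name): name is "scene" or "top" or "wrist"; returns the picture (400x640x3 uint8, red, green, blue); there is no depth.
- arm.get_calibration(name): a dict with "fx", "fy", "cx", "cy" (pixels), "extrinsics" (4x4, takes a point from camera to world coordinates); the wrist camera has in their place "mount" (4x4, takes a point from camera to tool coordinates, whose origin is the TCP and whose axes are the tool frame's). Camera axes: x right, y up, looking along -z (the intrinsics and any distortion apply to the point x, -y, -z); pixel columns grow to the right and rows downward; lengths in m; the calibration is good to about 2 mm. A picture is of the moment at which its call begins: read the wrist's pose just before it. get_calibration takes no time and is no camera call.
- arm.job_done(): hands the job in, once; it reports no verdict.
The state is a dict: "clock": time; "joints": joint angles; "joint_vel": joint speeds; "tau": joint torques, N m; "eef_pos": TCP position; "orientation": TCP orientation; "contact_force": force on the tool from outside, world axes, zero at the start; "wrist_torque": the same for the moment, N m; "grip_width": finger opening in m.
Only numpy, scipy, OpenCV 4.12 (cv2) and the standard library are available. Lean on these libraries where they do the work, as an engineer would, in place of code of your own. Each camera call takes 0.05 s, during which the arm holds its last target.

## Task

The potter's wheel is open for service: first take the spanner off the drive pulley and lay it flat in the free half of the tool tray, lengthwise like the two spanners there with its open jaw to the same end, and let go of it. Then take the collared, keyed spindle out of the wooden rack by the flats near its top and push it, key end down, into the pulley's hub, turning it until the key slips into the keyway and the collar sits fully home on the hub, without ramming it. Finish while still holding the spindle upright by its shank and pressing it down firmly with one to two kilos of push, so that I can tighten the grub screw, and leave everything else on the bench where it is.

Things in the scene. Friction and masses are not known exactly. Their poses are not given: they have to be found in the camera images.
- pulley: Dark iron pulley with a steel hub, 170 mm across, level on the wheel's open grey chassis. Origin: centre of the hub's flat upper face, 88 mm above the bench, at the mouth of the 27 mm bore; z up, +x points to the keyway (within 0.8 rad of world +x at the start). Hub 52 mm across and 42 mm deep; hub and rim (71 to 85 mm off the axis) are level, spokes 11 mm lower. Turns stiffly (0.25 N m)
- keyway (a point): Mouth of the keyway in the hub's upper face, 16 mm from the bore's axis on the pulley's +x. The keyway is a slot 10 mm wide that reaches 18.5 mm from the axis and runs down the whole hub. The hub's bore goes right through. The chassis (350 x 210 mm) carries a motor, no higher than 92 mm, beyond the pulley
- spindle: Steel spindle 136 mm long, about 0.5 kg, upright in the rack, the only shaft with a collar partway up. Origin: centre of its lower end; z up, +x to the key (within 0.65 rad of world +x at the start). 25 mm thick to 40 mm up, tip bevelled over 4 mm to 19 mm; collar 38 mm wide from 40 to 48 mm; collar's underside seats on the hub's face, the lower end then 40 mm below it
- key (a point): Middle of the spindle's key, 26 mm above its lower end and 14 mm off the axis on its +x. The key is 8 mm wide, runs from 14 to 38 mm above the lower end and stands out to 16.5 mm from the axis
- spindle_grip (a point): On the spindle's axis, 104 mm above its lower end: middle of the grip with two flats that runs from 82 to 126 mm, 16 mm across the flats (along the spindle's y) and 20 mm along its x. Below it, down to the collar, 23 mm round; above it a 15 mm threaded end
- rack: Wooden block 210 x 75 x 30 mm, origin under its centre. Three sockets 27 mm wide, 12 mm deep, in a row along its x at -70, 0 and +70 mm; a shaft's lower end stands 18 mm above the bench. It holds the spindle and two bystanders in any order: a plain rod and a stub axle flanged near its top
- spanner: Flat steel combination spanner, 172 mm long, 140 g, lying across the pulley over the bore. Origin at the middle of its underside; x along its length, +x to the open jaw, z up. Handle 14 mm wide and 8 mm thick, ends 24 to 27 mm wide and 9 mm thick. Start: jaw within 0.6 rad of world +x
- spanner_jaw (a point): The open-jaw end of that spanner, 86 mm along its +x from the middle and 4 mm above the underside
- tray: Grey open tool tray, 250 x 170 x 22 mm, walls and floor 3 mm, origin under its centre; x along its length (within 0.25 rad of world +x), z up. Two other spanners lie along x at y about -59 and -23 mm, open jaws to its +x end; the +y half is free and takes the third, best at x = 0, y = +40 mm
- spanner_b: The longer spanner in the tray (196 mm), bystander; origin at the middle of its underside
- spanner_c: The shorter spanner in the tray (150 mm), bystander; origin at the middle of its underside
- plain_rod: Plain rod in the rack, 20 mm diameter, 110 mm tall, bystander; origin at its lower end
- stub_axle: Flanged stub axle in the rack, 86 mm tall, bystander; origin at its lower end
- grease_tin: Tin 60 mm wide, 45 mm tall, bystander; origin under its centre
- bearing: Ball-bearing ring 52 mm wide, 15 mm tall, bystander; origin under its centre
- screwdriver: Screwdriver lying on the bench, bystander; origin under its middle
- slip_pot: Clay cup 84 mm wide, 85 mm tall, bystander; origin under its centre
Not all that is in view belongs to the job. Leave any orange or turquoise look-alike of the spanner alone. Leave any orange or red look-alike of the spindle alone.

How it is judged:
By the outcome, as a careful person would: the job done as asked, in the order asked, and still so for the second after the job is handed in, while the arm keeps its last pose, push and grip.
It also fails if it takes over 58 s, if anything falls off the work surface, if the arm or the gripper's body presses on something with over 40 N, if the wrist force passes 120 N, or if a joint passes its speed limit or range.

## Working session

There is one attempt and no reset: what is moved stays moved. The work goes in short steps, Python scripts to look and compute and a tool call to move; the robot and the scene stay as the last step left them, time stands still between calls to the robot, and variables do not carry over. Pictures are saved under pics/ and viewed, and the job is handed in when it is done.

Besides the shell and the picture viewer there is one more tool, called after ">>>" by a JSON object that holds its "fn" and its "kwargs", one argument or row to a line. send_rows: Moves the arm, as the interface text tells. Its arguments: {"type":"object","properties":{"steps":{"type":"array"},"hand":{"type":"number"},"newtons":{"type":"number"}},"required":["steps"]}

```bash
mkdir -p pics; ls
python3 - <<'E'
from rig import arm
import cv2
print(arm.get_state()); print(arm.grip_point_offset)
for n in ("scene","top","wrist"):
    im=arm.snapshot(n); cv2.imwrite(f"pics/{n}0.png",im[:,:,::-1]); print(n,arm.get_calibration(n))
E
```

```text
pics
{'clock': 0.0, 'joints': array([-1.30159926,  0.33291577, -0.06469801,  1.46094488,  0.02156593,
        1.34991979, -0.08847752]), 'joint_vel': array([-0.00202281,  0.00116979,  0.00113087,  0.0014019 , -0.00042551,
       -0.00036482,  0.00070816]), 'tau': array([-1.19406759e-04, -6.23232150e+01,  2.45650409e-02, -3.89922452e+01,
       -6.14316668e-02,  3.94080975e-02,  1.45987897e-04]), 'eef_pos': array([0.17967769, 0.5981986 , 0.22172483]), 'orientation': array([ 8.02384055e-01,  5.96807566e-01, -5.88209994e-04,  4.60455248e-04]), 'contact_force': array([0.0987745 , 1.1583003 , 0.01266184]), 'wrist_torque': array([-0.00079182,  0.01349959,  0.05328083]), 'grip_width': 0.08724881466200192}
0.0187
scene {'fx': 408.68873576705295, 'fy': 408.68873576705295, 'cx': 319.7794541506559, 'cy': 199.616548830358, 'extrinsics': array([[-1.77632244e-01, -7.14824467e-01,  6.76367332e-01,
         1.22669389e+00],
       [ 9.84096697e-01, -1.29510554e-01,  1.21575936e-01,
         1.19105142e-01],
       [ 6.91254223e-04,  6.87206663e-01,  7.26461647e-01,
         9.24779805e-01],
       [
[... 203 characters left out ...]
y([[-0.00562179,  0.98661478, -0.16297135,  0.24183377],
       [-0.99989952, -0.00342535,  0.01375533, -0.02754186],
       [ 0.01301298,  0.16303231,  0.98653491,  1.61323559],
       [ 0.        ,  0.        ,  0.        ,  1.        ]])}
wrist {'fx': 297.6208801376025, 'fy': 297.6208801376025, 'cx': 317.5150743639527, 'cy': 204.07300962622244, 'mount': array([[ 9.99999459e-01,  7.89084837e-04, -6.77228110e-04,
         4.33106262e-04],
       [ 5.84902668e-04, -9.65315796e-01, -2.61084416e-01,
        -7.07274309e-02],
       [-8.59756745e-04,  2.61083878e-01, -9.65315736e-01,
        -1.62099683e-01],
       [ 0.00000000e+00,  0.00000000e+00,  0.00000000e+00,
         1.00000000e+00]])}
```

View pics/scene0.png

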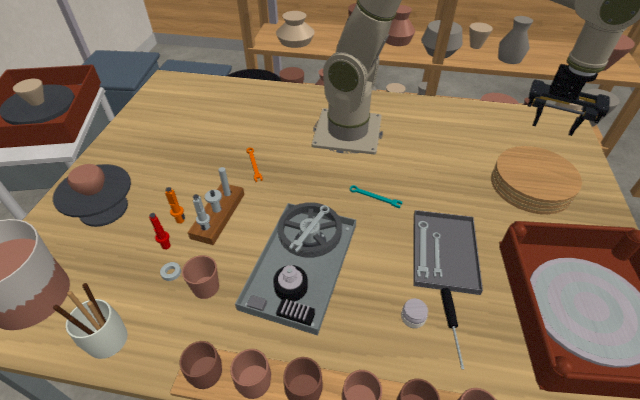

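View pics/top0.png

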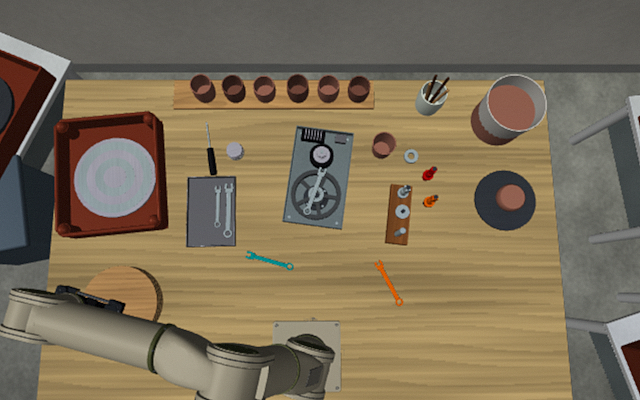

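View pics/wrist0.png

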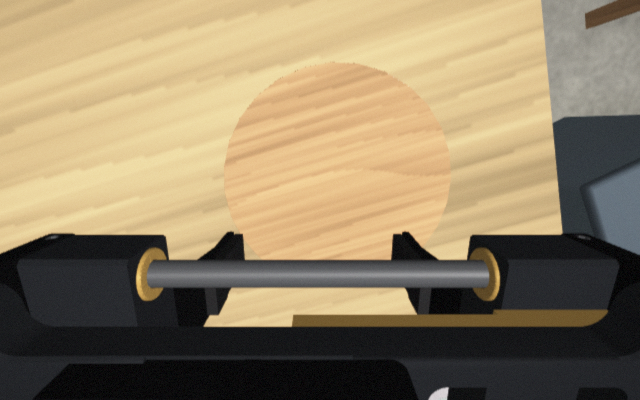

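```bash
cat > h.py <<'E'
import numpy as np, cv2
from rig import arm
from scipy.spatial.transform import Rotation as R
CAL={n:arm.get_calibration(n) for n in ("scene","top","wrist")}
def ext(name,st=None):
    c=CAL[name]
    if name!="wrist": return c["extrinsics"]
    T=np.eye(4);T[:3,:3]=R.from_quat(st["orientation"]).as_matrix();T[:3,3]=st["eef_pos"]
    return T@c["mount"]
def ray(name,uv,st=None):
    c=CAL[name];E=ext(name,st)
    d=E[:3,:3]@np.array([(uv[0]-c["cx"])/c["fx"],-(uv[1]-c["cy"])/c["fy"],-1.])
    return E[:3,3],d
def onz(name,uv,z,st=None):
    o,d=ray(name,uv,st);return o+d*(z-o[2])/d[2]
def proj(name,P,st=None):
    c=CAL[name];E=ext(name,st);p=E[:3,:3].T@(np.asarray(P)-E[:3,3])
    return np.array([c["cx"]-c["fx"]*p[0]/p[2],c["cy"]+c["fy"]*p[1]/p[2]])
def tri(r):
    A=0;b=0
    for o,d in r:
        d=d/np.linalg.norm(d);M=np.eye(3)-np.outer(d,d);A=A+M;b=b+M@o
    return np.linalg.solve(A,b)
def snap(name,fn,crop=None,k=1):
    st=arm.get_state(); im=arm.snapshot(name)[:,:,::-1].copy()
    cv2.imwrite(f"pics/{fn}_raw.png",im)
    if crop: x0,y0,x1,y1=crop; im=im[y0:y1,x0:x1]
    if k!=1: im=cv2.resize(im,None,fx=k,fy=k,interpolation=cv2.INTER_CUBIC)
    cv2.imwrite(f"pics/{fn}.png",im); return st
def tool(dw,st):  # world vec -> tool vec
    return R.from_quat(st["orientation"]).as_matrix().T@np.asarray(dw)
def yawx(st): # world angle of tool x
    m=R.from_quat(st["orientation"]).as_matrix();return np.arctan2(m[1,0],m[0,0])
E
python3 - <<'E'
import cv2
im=cv2.imread("pics/top0.png"); cv2.imwrite("pics/t1.png",cv2.resize(im[120:250,180:440],None,fx=3,fy=3,interpolation=cv2.INTER_CUBIC))
im=cv2.imread("pics/scene0.png"); cv2.imwrite("pics/s1.png",cv2.resize(im[150:330,150:490],None,fx=2.3,fy=2.3,interpolation=cv2.INTER_CUBIC))
E
```

```text
(no output)
```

View pics/t1.png

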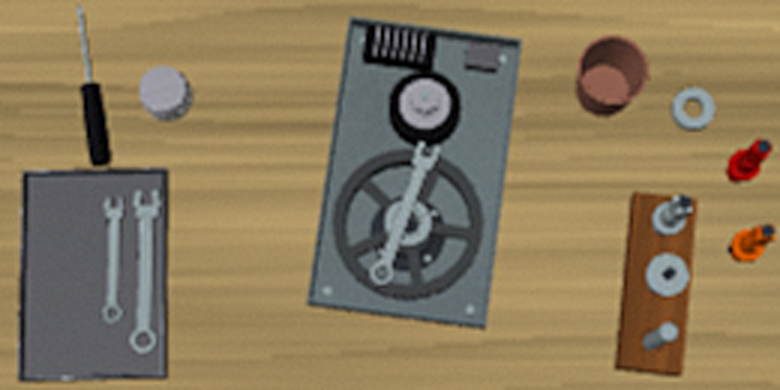

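View pics/s1.png

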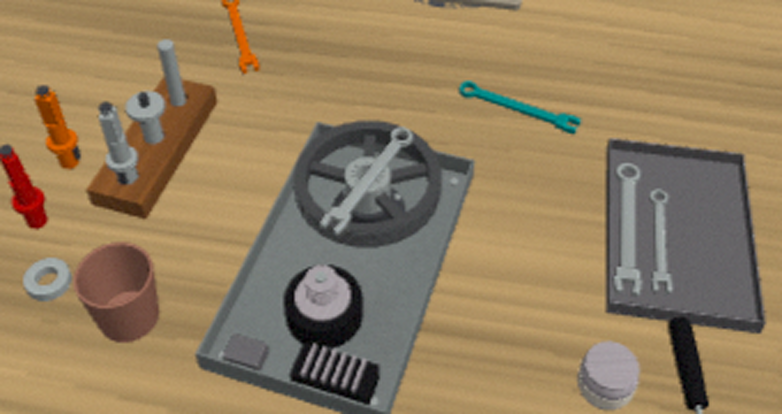

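Run:
```python
from h import *
t=lambda u,v:(180+u/3,120+v/3)
s=lambda u,v:(150+u/2.3,150+v/2.3)
P=lambda n,uv,z:onz(n,uv,z).round(4)
a=P("top",t(426,155),.095);b=P("top",t(381,271),.095);print("spanner",a,b,(a+b)/2,np.arctan2(*(a-b)[1::-1]))
a=P("scene",s(333,221),.095);b=P("scene",s(401,136),.095);print("spanner s",a,b,(a+b)/2,np.arctan2(*(a-b)[1::-1]))
print("tray corners",[P("top",t(*q),.022) for q in((24,172),(167,170),(165,378),(21,380))])
print("tray corners s",[P("scene",s(*q),.022) for q in((610,140),(743,154),(763,325),(607,308))])
print("hub",P("top",t(408,226),.088))
print("spindle top",tri([ray("top",t(685,201)),ray("scene",s(106,107))]))
print("collar",P("top",t(668,218),.066),P("scene",s(122,160),.063))
print("rack",[P("top",t(*q),.03) for q in((633,192),(695,198),(680,374),(617,368))])
print(yawx(arm.get_state()))
```

```text
spanner [ 0.6187 -0.056   0.095 ] [ 0.4849 -0.0046  0.095 ] [ 0.5518 -0.0303  0.095 ] -0.3667731125413311
spanner s [ 0.6242 -0.0532  0.095 ] [ 0.4871 -0.0011  0.095 ] [ 0.55565 -0.02715  0.095  ] -0.363159757081257
tray corners [array([0.6173, 0.4205, 0.022 ]), array([0.6193, 0.251 , 0.022 ]), array([0.3717, 0.2473, 0.022 ]), array([0.3702, 0.4137, 0.022 ])]
tray corners s [array([0.3809, 0.2545, 0.022 ]), array([0.375 , 0.4214, 0.022 ]), array([0.6254, 0.4241, 0.022 ]), array([0.6341, 0.2562, 0.022 ])]
hub [ 0.5377 -0.0352  0.088 ]
spindle top [ 0.55175643 -0.33593517  0.14912979]
collar [ 0.5505 -0.3359  0.066 ] [ 0.557  -0.3302  0.063 ]
rack [array([ 0.5892, -0.3026,  0.03  ]), array([ 0.5817, -0.3761,  0.03  ]), array([ 0.373 , -0.3506,  0.03  ]), array([ 0.3803, -0.2775,  0.03  ])]
1.278998888161234
```

```bash
cat > go.py <<'E'
import sys
from h import *
# go.py x y z yaw : print tool deltas cm
st=arm.get_state(); x,y,z,yaw=map(float,sys.argv[1:5])
d=tool(np.array([x,y,z])-st["eef_pos"],st)*100
sp=-((yaw-yawx(st)+np.pi/2)%np.pi-np.pi/2)
m=R.from_quat(st["orientation"]).as_matrix()
print("d tool cm",d.round(2),"spin",round(sp,3),"n>=",round(np.linalg.norm(d)/6.25,1),"tilt",m[:,2].round(4),"tx",m[:,0].round(3),"clock",st["clock"],"F",st["contact_force"].round(1),"j",st["joints"].round(2),"w",st["grip_width"])
E
python3 go.py .553 -.03 .23 1.206
```

```text
d tool cm [-49.44  53.82  -0.75] spin 0.073 n>= 11.7 tilt [-2.e-04 -1.e-03 -1.e+00] tx [ 0.288  0.958 -0.001] clock 0.15 F [-0.2  0.9  0.1] j [-1.3   0.33 -0.06  1.46  0.02  1.35 -0.09] w 0.0864019994901288
```

>>> {"fn": "send_rows", "kwargs": {
  "steps": [
    {"x": -4.1, "y": 4.4},
    {"x": -4.1, "y": 4.4},
    {"x": -4.1, "y": 4.4},
    {"x": -4.1, "y": 4.4},
    {"x": -4.1, "y": 4.4},
    {"x": -4.1, "y": 4.4},
    {"x": -4.1, "y": 4.4},
    {"x": -4.1, "y": 4.4},
    {"x": -4.1, "y": 4.4},
    {"x": -4.1, "y": 4.4}
  ],
  "hand": 0.5
}}

```text
schema error: expected keys x, y, z, spin
```

```bash
python3 go.py .553 -.03 .23 1.206
```

```text
d tool cm [-49.44  53.82  -0.75] spin 0.073 n>= 11.7 tilt [-2.e-04 -1.e-03 -1.e+00] tx [ 0.288  0.958 -0.001] clock 0.15 F [-0.2  0.9  0.1] j [-1.3   0.33 -0.06  1.46  0.02  1.35 -0.09] w 0.0864019994901288
```

>>> {"fn": "send_rows", "kwargs": {
  "steps": [
    {"x": -4.1, "y": 4.4, "z": 0, "spin": 0},
    {"x": -4.1, "y": 4.4, "z": 0, "spin": 0},
    {"x": -4.1, "y": 4.4, "z": 0, "spin": 0},
    {"x": -4.1, "y": 4.4, "z": 0, "spin": 0},
    {"x": -4.1, "y": 4.4, "z": 0, "spin": 0},
    {"x": -4.1, "y": 4.4, "z": 0, "spin": 0},
    {"x": -4.1, "y": 4.4, "z": 0, "spin": 0},
    {"x": -4.1, "y": 4.4, "z": 0, "spin": 0},
    {"x": -4.1, "y": 4.4, "z": 0, "spin": 0},
    {"x": -4.1, "y": 4.4, "z": 0, "spin": 0}
  ],
  "hand": 0.5
}}

```text
clock: 1.4
eef_pos: [0.4893, 0.066, 0.2201]
orientation: [0.8, 0.6, -0.001, -0.0]
contact_force: [1.4, 0.8, -0.2]
grip_width: 0.0434
```

```bash
python3 go.py .553 -.03 .23 1.206
```

```text
d tool cm [-7.44  8.8  -1.  ] spin 0.081 n>= 1.9 tilt [-1.4e-03 -5.0e-04 -1.0e+00] tx [ 0.28   0.96  -0.001] clock 1.4 F [ 1.4  0.8 -0.2] j [-0.67  0.03  0.46  1.82 -0.01  1.29  1.08] w 0.04339795059909564
```

>>> {"fn": "send_rows", "kwargs": {
  "steps": [
    {"x": -2.5, "y": 3, "z": 0, "spin": 0.04},
    {"x": -2.5, "y": 3, "z": 0, "spin": 0.04},
    {"x": -2.4, "y": 2.5, "z": 0, "spin": 0},
    {"x": 0, "y": 0, "z": 0, "spin": 0}
  ]
}}

```text
clock: 1.9
eef_pos: [0.5482, -0.0398, 0.2197]
orientation: [0.826, 0.563, -0.001, 0.001]
contact_force: [-1.3, -0.2, 0.3]
grip_width: 0.0434
```

Run:
```python
from h import *
st=snap("wrist","w1"); print(st["eef_pos"],st["orientation"],yawx(st),st["clock"])
np.save("w1.npy",np.r_[st["eef_pos"],st["orientation"]])
```

```text
[ 0.54824398 -0.03984319  0.21965671] [ 8.26171483e-01  5.63416866e-01 -1.33166281e-03  5.84853273e-04] 1.1970337502522868 1.9
```

View pics/w1.png

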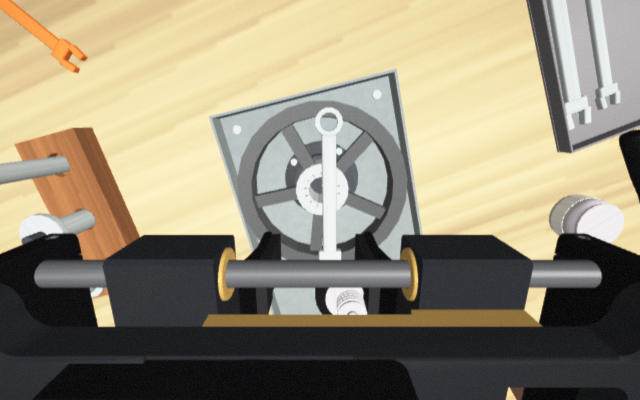

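Run:
```python
from h import *
a=np.load("w1.npy");st=dict(eef_pos=a[:3],orientation=a[3:])
P=lambda uv,z:onz("wrist",uv,z,st)
r=P((329,122),.097);h1=P((329.5,150),.096);h2=P((331,225),.096);hub=P((321,187),.088);rim=[P((325,99),.088)]
print(r,h1,h2,hub)
for p,q in((r,h2),(h1,h2)): print(np.arctan2(*(q-p)[1::-1]))
d=(h2-r);d/=np.linalg.norm(d);print("mid",r+d*0.0745)
print("rim l/r",P((241,175),.088),P((406,185),.088))
im=cv2.imread("pics/w1_raw.png");cv2.imwrite("pics/w1c.png",cv2.resize(im[85:265,220:430],None,fx=3.3,fy=3.3,interpolation=cv2.INTER_CUBIC))
```

```text
[ 0.48498838 -0.00325965  0.097     ] [ 0.50908186 -0.01190182  0.096     ] [ 0.57979609 -0.0372039   0.096     ] [ 0.54106584 -0.03292203  0.088     ]
-0.34381284111692356
-0.34361332323285143
mid [ 0.5551249  -0.02837082  0.09626022]
rim l/r [ 0.50057235 -0.102719    0.088     ] [0.5703442  0.04729982 0.088     ]
```

View pics/w1c.png

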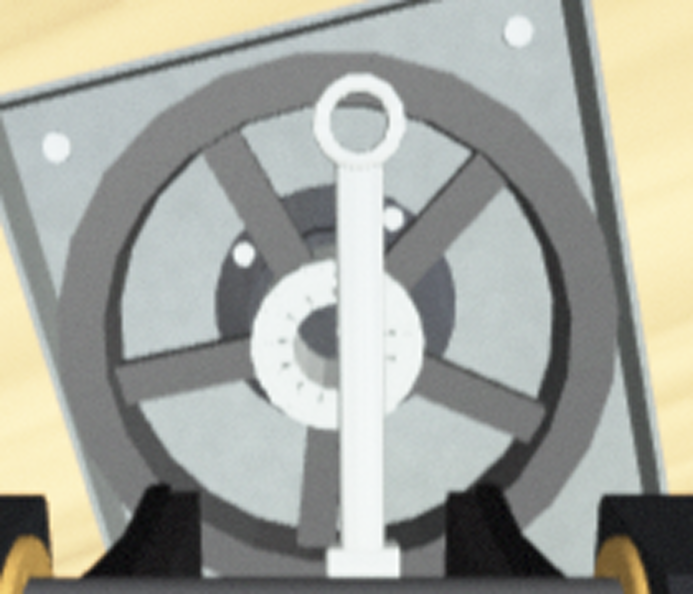

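```bash
python3 go.py .555 -.0285 .13 1.227
```

```text
d tool cm [1.16 0.32 8.96] spin -0.028 n>= 1.4 tilt [-0.0018 -0.0016 -1.    ] tx [ 0.363  0.932 -0.002] clock 1.95 F [-0.6  1.3  0.4] j [-0.52  0.18  0.58  1.69 -0.1   1.3   1.27] w 0.04331805837568197
```

>>> {"fn": "send_rows", "kwargs": {
  "steps": [
    {"x": 0.6, "y": 0.15, "z": 4.5, "spin": -0.03},
    {"x": 0.5, "y": 0.15, "z": 4.5, "spin": 0},
    {"x": 0, "y": 0, "z": 0, "spin": 0}
  ]
}}

```text
clock: 2.33
eef_pos: [0.5542, -0.0243, 0.1281]
orientation: [0.815, 0.579, -0.0, -0.001]
contact_force: [0.1, 0.3, 0.5]
grip_width: 0.0438
```

```bash
python3 go.py .555 -.0285 .0905 1.227
```

```text
d tool cm [-0.37  0.22  3.76] spin 0.008 n>= 0.6 tilt [-1.2e-03  8.0e-04 -1.0e+00] tx [0.33  0.944 0.   ] clock 2.325 F [0.1 0.3 0.5] j [-0.51  0.27  0.55  1.79 -0.16  1.12  1.33] w 0.043763268899083475
```

>>> {"fn": "send_rows", "kwargs": {
  "steps": [
    {"x": -0.4, "y": 0.2, "z": 1.5, "spin": 0.01},
    {"x": 0, "y": 0, "z": 1.5, "spin": 0},
    {"x": 0, "y": 0, "z": 0.7, "spin": 0},
    {"x": 0, "y": 0, "z": 0, "spin": 0}
  ]
}}

```text
clock: 2.82
eef_pos: [0.5564, -0.0282, 0.0927]
orientation: [0.818, 0.575, 0.002, 0.0]
contact_force: [0.1, 0.4, 0.2]
grip_width: 0.0433
```

```bash
python3 go.py .555 -.0285 .0905 1.227;python3 - <<'E'
from h import *
st=snap("wrist","w2",(200,100,440,340),2.4)
E
```

```text
d tool cm [-0.08 -0.13  0.22] spin -0.002 n>= 0.0 tilt [ 0.0034  0.0022 -1.    ] tx [0.339 0.941 0.003] clock 2.825 F [0.1 0.4 0.2] j [-0.49  0.32  0.54  1.82 -0.19  1.05  1.35] w 0.043274634460469655
```

View pics/w2.png

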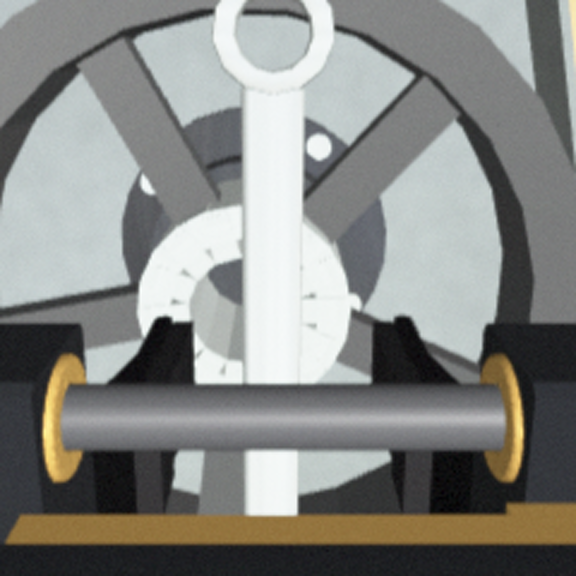

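>>> {"fn": "send_rows", "kwargs": {
  "steps": [
    {"x": -0.2, "y": 0, "z": 0.2, "spin": 0},
    {"x": 0, "y": 0, "z": 0, "spin": 0}
  ]
}}

```text
clock: 3.12
eef_pos: [0.5565, -0.0303, 0.0917]
orientation: [0.818, 0.575, 0.003, 0.0]
contact_force: [0.8, 0.8, -0.3]
grip_width: 0.0434
```

>>> {"fn": "send_rows", "kwargs": {
  "steps": [
    {"x": 0, "y": 0, "z": 0, "spin": 0},
    {"x": 0, "y": 0, "z": 0, "spin": 0},
    {"x": 0, "y": 0, "z": 0, "spin": 0},
    {"x": 0, "y": 0, "z": 0, "spin": 0}
  ],
  "hand": 0,
  "newtons": 40
}}

```text
clock: 3.62
eef_pos: [0.5568, -0.0303, 0.0922]
orientation: [0.818, 0.575, 0.003, 0.001]
contact_force: [-0.1, -0.5, -0.2]
grip_width: 0.0128
```

```bash
python3 go.py .555 -.0285 .0905 1.227
```

```text
d tool cm [ 0.11 -0.23  0.17] spin -0.002 n>= 0.0 tilt [ 0.006   0.0026 -1.    ] tx [0.339 0.941 0.004] clock 3.625 F [-0.1 -0.5 -0.2] j [-0.49  0.32  0.54  1.83 -0.19  1.04  1.35] w 0.012825667336816676
```

>>> {"fn": "send_rows", "kwargs": {
  "steps": [
    {"x": 0, "y": 0, "z": -1, "spin": 0},
    {"x": 0, "y": 0, "z": -2, "spin": 0},
    {"x": 0, "y": 0, "z": -4, "spin": 0},
    {"x": 0, "y": 0, "z": 0, "spin": 0}
  ]
}}

```text
clock: 4.12
eef_pos: [0.5559, -0.0307, 0.1653]
orientation: [0.818, 0.575, 0.003, 0.001]
contact_force: [0.3, -0.1, -1.9]
grip_width: 0.0129
```

```bash
python3 go.py .500 .38 .17 1.571;python3 - <<'E'
from h import *
st=snap("wrist","w3")
np.save("w3.npy",np.r_[st["eef_pos"],st["orientation"]])
E
```

```text
d tool cm [ 36.73 -19.19  -0.41] spin -0.347 n>= 6.6 tilt [ 0.0049  0.0022 -1.    ] tx [0.339 0.941 0.004] clock 4.125 F [ 0.3 -0.1 -1.9] j [-0.51  0.23  0.57  1.75 -0.14  1.19  1.31] w 0.012857803592079263
```

View pics/w3.png

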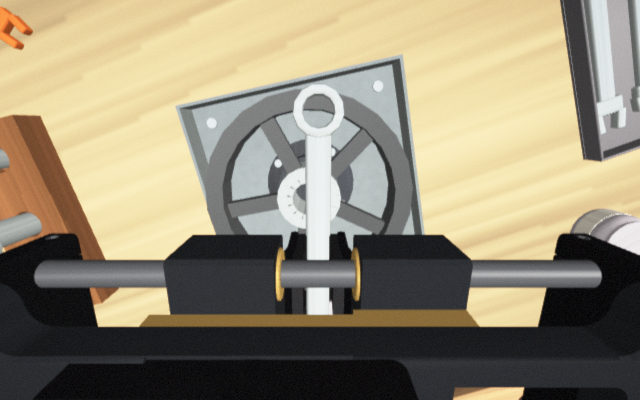

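>>> {"fn": "send_rows", "kwargs": {
  "steps": [
    {"x": 5.2, "y": -2.7, "z": 0, "spin": 0},
    {"x": 5.2, "y": -2.7, "z": 0, "spin": 0},
    {"x": 5.2, "y": -2.7, "z": 0, "spin": 0},
    {"x": 5.2, "y": -2.7, "z": 0, "spin": 0},
    {"x": 5.2, "y": -2.7, "z": 0, "spin": 0},
    {"x": 5.2, "y": -2.7, "z": 0, "spin": 0},
    {"x": 5.2, "y": -2.7, "z": 0, "spin": 0},
    {"x": 0, "y": 0, "z": 0, "spin": -0.12},
    {"x": 0, "y": 0, "z": 0, "spin": -0.12},
    {"x": 0, "y": 0, "z": 0, "spin": -0.12}
  ]
}}

```text
clock: 5.42
eef_pos: [0.4921, 0.387, 0.1508]
orientation: [0.699, 0.715, -0.007, -0.002]
contact_force: [-0.1, -0.9, -1.2]
grip_width: 0.0129
```

```bash
python3 go.py .494 .373 .17 1.59;python3 - <<'E'
from h import *
st=snap("wrist","w4")
np.save("w4.npy",np.r_[st["eef_pos"],st["orientation"]])
st=snap("top","t4",(160,110,360,260),3.5)
E
```

```text
d tool cm [-1.42  0.13 -1.91] spin 0.004 n>= 0.4 tilt [-0.0127 -0.008  -0.9999] tx [-0.024  1.    -0.008] clock 5.425 F [-0.1 -0.9 -1.2] j [-0.94  0.39  0.27  1.55 -0.11  1.23  0.94] w 0.01290002024863951
```

View pics/w4.png

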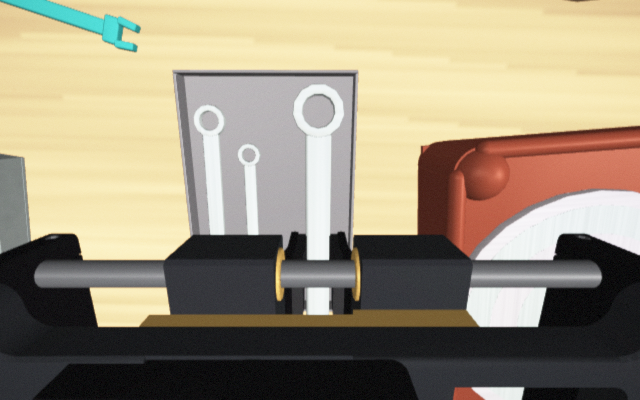

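View pics/t4.png

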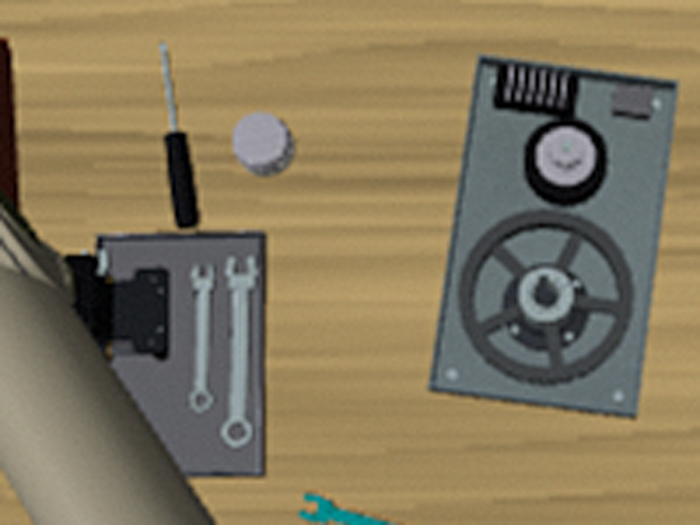

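Run:
```python
from h import *
a=np.load("w4.npy");st=dict(eef_pos=a[:3],orientation=a[3:])
P=lambda uv,z:onz("wrist",uv,z,st).round(4)
A=P((174,72),.022);B=P((357,71.5),.022);print(A,B,np.linalg.norm(A-B),np.arctan2(*(B-A)[1::-1])-np.pi/2)
C=P((194,236),.022);print(C,np.arctan2(*(C-A)[1::-1]))
C=P((354,236),.022);print(C,np.arctan2(*(C-B)[1::-1]))
print("b",P((209,120),.012),P((216,230),.011),"c",P((249,155),.012),P((253,230),.011))
print("held",P((318.5,110),.155),P((318,225),.155))
```

```text
[0.3775 0.253  0.022 ] [0.3735 0.4196 0.022 ] 0.16664801228937592 0.024004991902566886
[0.5361 0.2585 0.022 ] 0.0346645449806022
[0.5319 0.4254 0.022 ] 0.03659981047674016
b [0.4188 0.2785 0.012 ] [0.5329 0.278  0.011 ] c [0.4519 0.3166 0.012 ] [0.5319 0.3179 0.011 ]
held [0.4149 0.3862 0.155 ] [0.4765 0.3874 0.155 ]
```

>>> {"fn": "send_rows", "kwargs": {
  "steps": [
    {"x": -0.9, "y": 0.9, "z": 3, "spin": 0},
    {"x": 0, "y": 0, "z": 4, "spin": 0},
    {"x": 0, "y": 0, "z": 3, "spin": 0},
    {"x": 0, "y": 0, "z": 0, "spin": 0}
  ]
}}

```text
clock: 6.02
eef_pos: [0.4998, 0.3754, 0.0464]
orientation: [0.705, 0.709, -0.009, -0.002]
contact_force: [-0.0, 0.7, -0.4]
grip_width: 0.0128
```

```bash
python3 go.py .501 .378 .01 1.598
```

```text
d tool cm [0.3  0.17 3.63] spin -0.02 n>= 0.6 tilt [-0.0146 -0.0097 -0.9998] tx [-0.007  1.    -0.01 ] clock 6.025 F [-0.   0.7 -0.4] j [-0.91  0.5   0.26  1.64 -0.14  1.04  0.96] w 0.012797224157108576
```

>>> {"fn": "send_rows", "kwargs": {
  "steps": [
    {"x": 0.3, "y": 0.1, "z": 1.5, "spin": -0.02},
    {"x": 0, "y": 0, "z": 1.2, "spin": 0},
    {"x": 0, "y": 0, "z": 0.7, "spin": 0},
    {"x": 0, "y": 0, "z": 0.2, "spin": 0},
    {"x": 0, "y": 0, "z": 0, "spin": 0}
  ]
}}

```text
clock: 6.65
eef_pos: [0.5018, 0.3796, 0.0111]
orientation: [0.698, 0.716, -0.006, -0.002]
contact_force: [0.1, 0.4, -1.3]
grip_width: 0.0129
```

```bash
python3 go.py .501 .378 .008 1.598
```

```text
d tool cm [-0.16 -0.08  0.31] spin -0.002 n>= 0.1 tilt [-0.0116 -0.0068 -0.9999] tx [-0.026  1.    -0.007] clock 6.65 F [ 0.1  0.4 -1.3] j [-0.91  0.55  0.24  1.65 -0.15  0.97  0.99] w 0.012934695193171525
```

>>> {"fn": "send_rows", "kwargs": {
  "steps": [
    {"x": -0.1, "y": 0, "z": 0.2, "spin": 0},
    {"x": 0, "y": 0, "z": 0.2, "spin": 0},
    {"x": 0, "y": 0, "z": 0.1, "spin": 0},
    {"x": 0, "y": 0, "z": 0, "spin": 0}
  ]
}}

```text
clock: 7.15
eef_pos: [0.5023, 0.3789, 0.0073]
orientation: [0.698, 0.716, -0.006, -0.002]
contact_force: [-0.5, -0.9, -0.8]
grip_width: 0.0131
```

```bash
python3 go.py .501 .378 .008 1.598
```

```text
d tool cm [-0.09 -0.13 -0.06] spin -0.002 n>= 0.0 tilt [-0.0105 -0.0056 -0.9999] tx [-0.025  1.    -0.005] clock 7.15 F [-0.5 -0.9 -0.8] j [-0.9   0.55  0.24  1.66 -0.16  0.96  0.99] w 0.013114806655388686
```

>>> {"fn": "send_rows", "kwargs": {
  "steps": [
    {"x": 0, "y": 0, "z": 0.1, "spin": 0},
    {"x": 0, "y": 0, "z": 0, "spin": 0}
  ]
}}

```text
clock: 7.4
eef_pos: [0.5024, 0.379, 0.0073]
orientation: [0.698, 0.716, -0.005, -0.002]
contact_force: [-1.1, 0.7, -0.9]
grip_width: 0.0131
```

>>> {"fn": "send_rows", "kwargs": {
  "steps": [
    {"x": 0, "y": 0, "z": 0, "spin": 0},
    {"x": 0, "y": 0, "z": 0, "spin": 0},
    {"x": 0, "y": 0, "z": 0, "spin": 0}
  ],
  "hand": 0.35
}}

```text
clock: 7.78
eef_pos: [0.5027, 0.3793, 0.0072]
orientation: [0.698, 0.716, -0.005, -0.002]
contact_force: [-0.5, -0.2, 0.2]
grip_width: 0.0288
```

>>> {"fn": "send_rows", "kwargs": {
  "steps": [
    {"x": 0, "y": 0, "z": -2, "spin": 0},
    {"x": 0, "y": 0, "z": -6, "spin": 0},
    {"x": 0, "y": 0, "z": -6, "spin": 0},
    {"x": 0, "y": 0, "z": -6, "spin": 0}
  ]
}}

```text
clock: 8.28
eef_pos: [0.5029, 0.3786, 0.2118]
orientation: [0.698, 0.716, -0.008, -0.002]
contact_force: [0.2, 1.2, 0.2]
grip_width: 0.0305
```

```bash
python3 go.py .557 -.333 .20 1.571;python3 - <<'E'
from h import *
st=snap("wrist","w5")
E
```

```text
d tool cm [-71.26   3.65   1.78] spin 0.025 n>= 11.4 tilt [-0.0143 -0.0095 -0.9999] tx [-0.025  1.    -0.009] clock 8.275 F [0.2 1.2 0.2] j [-0.93  0.36  0.28  1.46 -0.1   1.35  0.95] w 0.030480294191927167
```

View pics/w5.png

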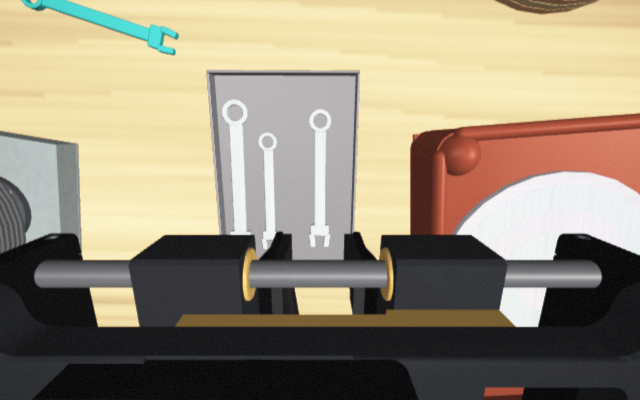

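>>> {"fn": "send_rows", "kwargs": {
  "steps": [
    {"x": -5.9, "y": 0.8, "z": 0, "spin": 0},
    {"x": -5.9, "y": 0.8, "z": 0, "spin": 0},
    {"x": -5.9, "y": 0.8, "z": 0, "spin": 0},
    {"x": -5.9, "y": 0.8, "z": 0, "spin": 0},
    {"x": -5.9, "y": 0.8, "z": 0, "spin": 0},
    {"x": -5.9, "y": 0.8, "z": 0, "spin": 0},
    {"x": -5.9, "y": 0.8, "z": 0, "spin": 0},
    {"x": 0, "y": 0, "z": 0, "spin": 0},
    {"x": 0, "y": 0, "z": 0, "spin": 0}
  ],
  "hand": 0.5
}}

```text
clock: 9.45
eef_pos: [0.5756, -0.0433, 0.2344]
orientation: [0.698, 0.716, 0.008, 0.001]
contact_force: [-0.4, 0.1, -1.0]
grip_width: 0.0437
```

```bash
python3 go.py .557 -.333 .20 1.571;python3 - <<'E'
from h import *
st=snap("wrist","w6",(220,80,420,260),4)
np.save("w6.npy",np.r_[st["eef_pos"],st["orientation"]])
snap("top","t6",(290,160,345,225),9)
E
```

```text
d tool cm [-28.95  -2.62   3.15] spin 0.024 n>= 4.7 tilt [ 0.0123  0.0093 -0.9999] tx [-0.025  1.     0.009] clock 9.45 F [-0.4  0.1 -1. ] j [-0.45  0.22  0.53  1.61 -0.13  1.33  1.7 ] w 0.04368138805466365
```

View pics/w6.png

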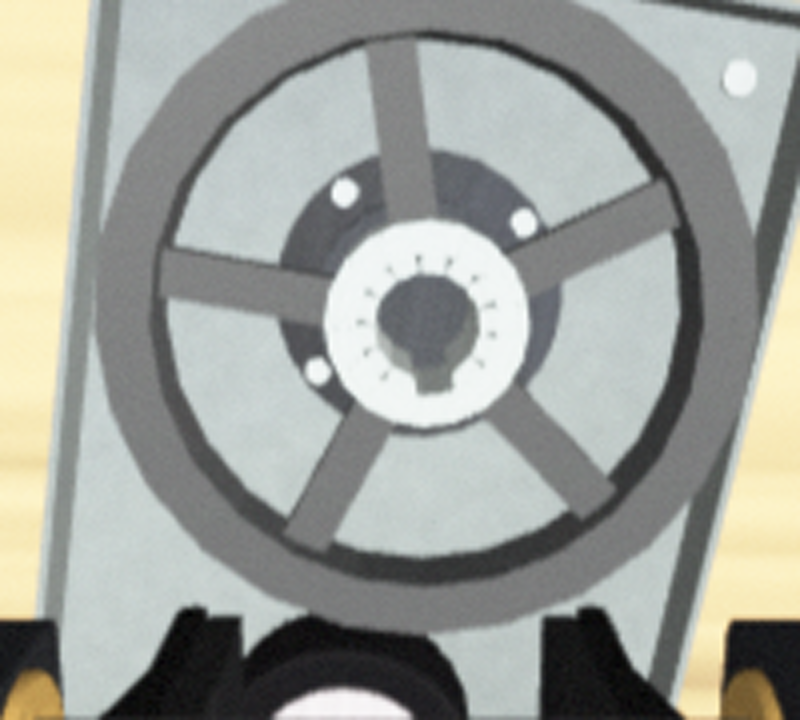

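Run:
```python
import cv2
im=cv2.imread("pics/t4_raw.png");cv2.imwrite("pics/t4h.png",cv2.resize(im[165:225,290:345],None,fx=9,fy=9,interpolation=cv2.INTER_CUBIC))
```

```text
(no output)
```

View pics/t4h.png

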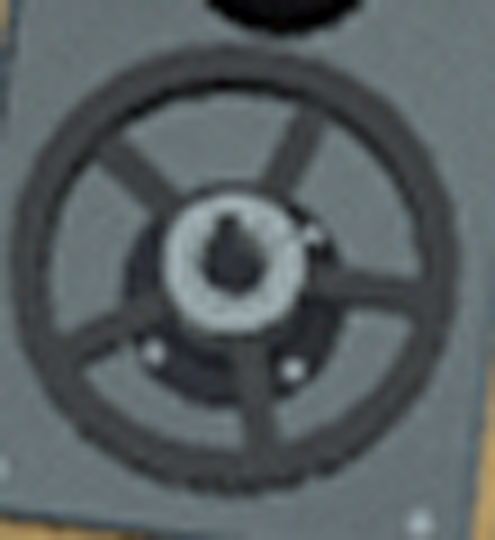

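Run:
```python
from h import *
a=np.load("w6.npy");st=dict(eef_pos=a[:3],orientation=a[3:])
P=lambda uv,z:onz("wrist",uv,z,st)
im=cv2.imread("pics/w6_raw.png");g=cv2.cvtColor(im,cv2.COLOR_BGR2GRAY)
m=np.zeros_like(g);m[130:195,295:360]=(g[130:195,295:360]>205)*255
cs,_=cv2.findContours(m,cv2.RETR_EXTERNAL,cv2.CHAIN_APPROX_NONE);c=max(cs,key=cv2.contourArea)
e=cv2.fitEllipse(c);print(e)
hub=P(e[0],.088);print("hub",hub)
pts=np.array([P(p[0],.088)[:2] for p in c]);(cx,cy),r=cv2.minEnclosingCircle((pts*1000).astype(np.float32));print(cx,cy,r)
f=lambda u,v:(220+(u+.5)/4-.5,80+(v+.5)/4-.5)
for q in((434,392),(416,388),(452,388)):
    k=P(f(*q),.088);d=k-hub;print(k,np.arctan2(d[1],d[0]),np.linalg.norm(d))
# top view
o=P
h2=onz("top",(290+(235+.5)/9-.5,165+(261.5)/9-.5),.088);k2=onz("top",(290+(230.5)/9-.5,165+(218.5)/9-.5),.088);d=k2-h2;print("top",h2,np.arctan2(d[1],d[0]),np.linalg.norm(d))
```

```text
((326.2073669433594, 160.36416625976562), (49.87330627441406, 50.32723617553711), 22.96331214904785)
hub [ 0.54333415 -0.03332008  0.088     ]
543.9129638671875 -33.37739181518555 26.468408584594727
[ 0.56133816 -0.03073122  0.088     ] 0.14281433173574698 0.018189185425167786
[ 0.56038155 -0.03548028  0.088     ] -0.126045525971373 0.017183723250467003
[ 0.56017174 -0.02605256  0.088     ] 0.4074685349600693 0.018339064888783233
top [ 0.54387661 -0.03408677  0.088     ] 0.10958956699049123 0.01673205195563479
```

>>> {"fn": "send_rows", "kwargs": {
  "steps": [
    {"x": -5.8, "y": 0.8, "z": -0.8, "spin": 0},
    {"x": -5.8, "y": 0.8, "z": -0.8, "spin": 0},
    {"x": -5.8, "y": 0.8, "z": -0.8, "spin": 0},
    {"x": -5.8, "y": 0.8, "z": -0.8, "spin": 0},
    {"x": -5.6, "y": 0.6, "z": 0, "spin": 0},
    {"x": 0, "y": 0, "z": 0, "spin": 0},
    {"x": 0, "y": 0, "z": 0, "spin": 0}
  ]
}}

```text
clock: 10.42
eef_pos: [0.6285, -0.3243, 0.2637]
orientation: [0.69, 0.724, 0.009, -0.001]
contact_force: [0.6, 0.6, -0.3]
grip_width: 0.0435
```

```bash
python3 go.py .557 -.333 .20 1.571;python3 - <<'E'
from h import *
st=snap("wrist","w7")
np.save("w7.npy",np.r_[st["eef_pos"],st["orientation"]])
E
```

```text
d tool cm [-0.61 -7.26  6.27] spin 0.048 n>= 1.5 tilt [ 0.012   0.0144 -0.9998] tx [-0.048  0.999  0.014] clock 10.425 F [ 0.6  0.6 -0.3] j [ 0.04  0.56  0.63  1.17 -0.33  1.51  2.23] w 0.0435152901947271
```

View pics/w7.png

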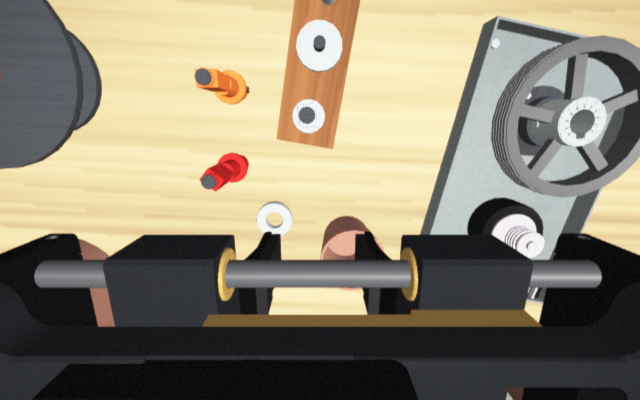

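Run:
```python
from h import *
a=np.load("w7.npy");st=dict(eef_pos=a[:3],orientation=a[3:])
print(onz("wrist",(308,116),.154,st),onz("wrist",(308,116),.066,st))
im=cv2.imread("pics/w7_raw.png");cv2.imwrite("pics/w7c.png",cv2.resize(im[90:145,275:340],None,fx=10,fy=10,interpolation=cv2.INTER_CUBIC))
im=cv2.imread("pics/scene0.png");cv2.imwrite("pics/s0c.png",cv2.resize(im[180:250,180:230],None,fx=8,fy=8,interpolation=cv2.INTER_CUBIC))
```

```text
[ 0.55333621 -0.3342466   0.154     ] [ 0.55246604 -0.33572786  0.066     ]
```

View pics/w7c.png

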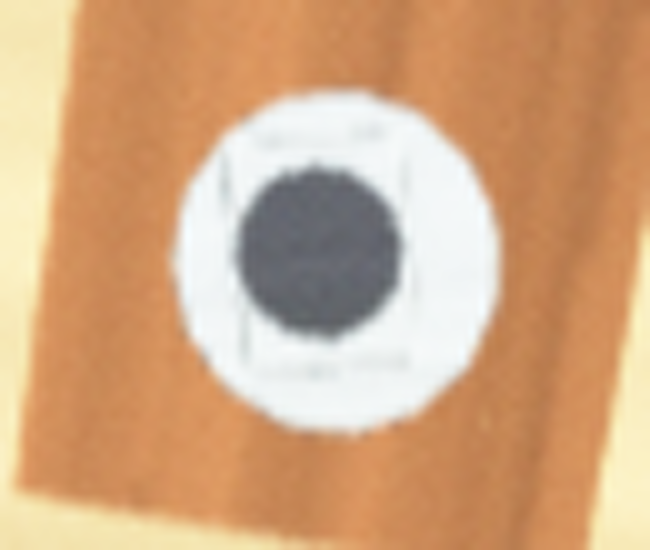

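View pics/s0c.png

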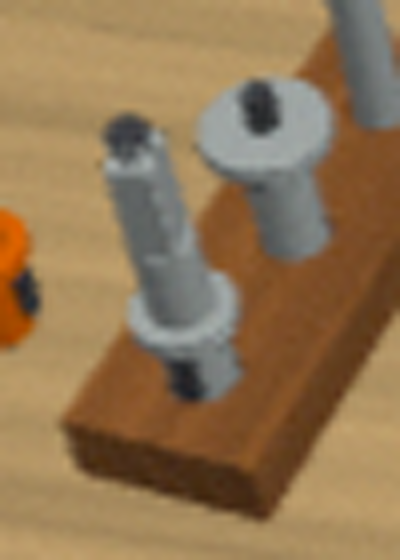

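```bash
python3 go.py .553 -.335 .20 1.70;python3 - <<'E'
from h import *
a=np.load("w7.npy");st=dict(eef_pos=a[:3],orientation=a[3:])
print(onz("wrist",(203,76),.136,st),onz("wrist",(208,182),.136,st),onz("wrist",(233,85),.044,st))
E
```

```text
d tool cm [-0.78 -7.63  6.26] spin -0.081 n>= 1.6 tilt [ 0.0116  0.0141 -0.9998] tx [-0.048  0.999  0.014] clock 10.475 F [-0.  -0.3  0.5] j [ 0.04  0.56  0.63  1.17 -0.33  1.51  2.23] w 0.04365788768529097
[ 0.52335899 -0.42968815  0.136     ] [ 0.62004059 -0.43029383  0.136     ] [ 0.52116157 -0.42661253  0.044     ]
```

>>> {"fn": "send_rows", "kwargs": {
  "steps": [
    {"x": -0.4, "y": -3.8, "z": 2, "spin": -0.08},
    {"x": -0.4, "y": -3.8, "z": 2, "spin": 0},
    {"x": 0, "y": 0, "z": 0, "spin": 0}
  ]
}}

```text
clock: 10.85
eef_pos: [0.5538, -0.3329, 0.2218]
orientation: [0.656, 0.755, 0.01, -0.0]
contact_force: [0.1, -0.3, 1.1]
grip_width: 0.0434
```

```bash
python3 go.py .553 -.335 .103 1.70;python3 - <<'E'
from h import *
st=snap("wrist","w8",(200,180,440,360),3)
E
```

```text
d tool cm [-0.36 -0.29 11.87] spin 0.01 n>= 1.9 tilt [ 0.013   0.016  -0.9998] tx [-0.139  0.99   0.014] clock 10.85 F [ 0.1 -0.3  1.1] j [ 0.02  0.42  0.63  1.43 -0.27  1.37  2.37] w 0.04339806367257383
```

View pics/w8.png

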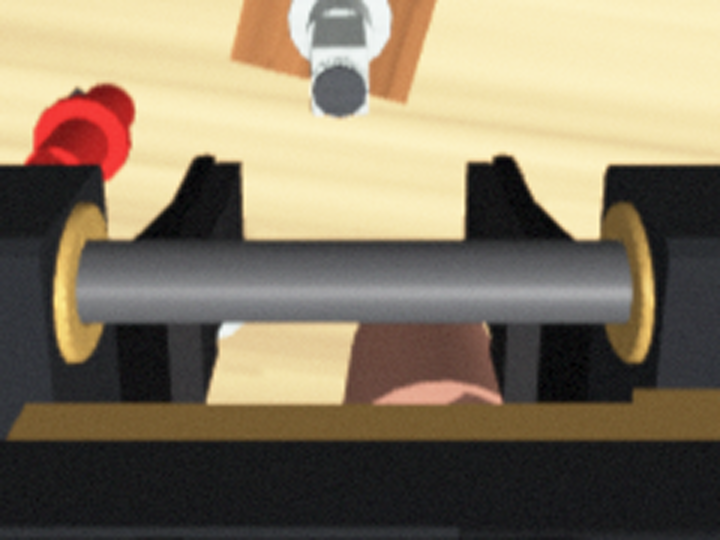

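>>> {"fn": "send_rows", "kwargs": {
  "steps": [
    {"x": -0.3, "y": -0.3, "z": 4, "spin": 0.01},
    {"x": 0, "y": 0, "z": 0.5, "spin": 0}
  ]
}}

```text
clock: 11.15
eef_pos: [0.5582, -0.3313, 0.1792]
orientation: [0.657, 0.754, 0.012, 0.002]
contact_force: [0.5, 0.1, 0.8]
grip_width: 0.0438
```

```bash
python3 go.py .553 -.335 .103 1.70;python3 - <<'E'
from h import *
st=snap("wrist","w9",(200,180,440,360),3)
np.save("w9.npy",np.r_[st["eef_pos"],st["orientation"]])
E
```

```text
d tool cm [-0.39 -0.73  7.6 ] spin 0.008 n>= 1.2 tilt [ 0.0197  0.0159 -0.9997] tx [-0.137  0.99   0.013] clock 11.15 F [0.5 0.1 0.8] j [ 0.02  0.45  0.62  1.49 -0.29  1.28  2.38] w 0.04380591991605817
```

View pics/w9.png

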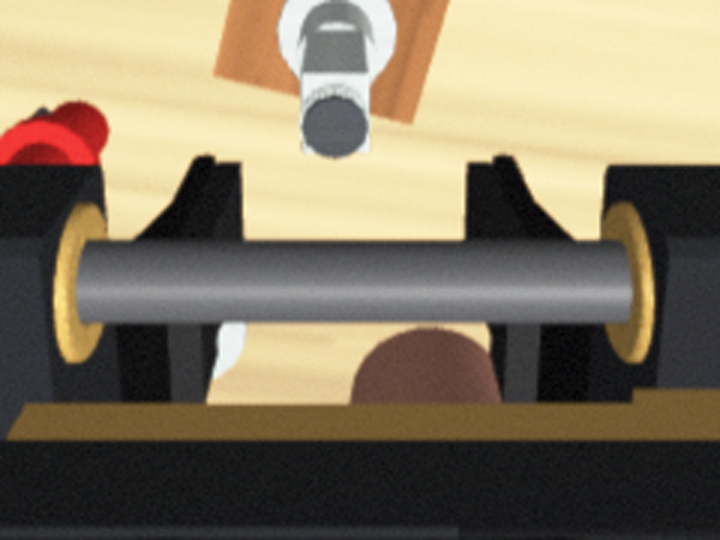

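Run:
```python
from h import *
a=np.load("w9.npy");st=dict(eef_pos=a[:3],orientation=a[3:])
print(onz("wrist",(311.6,222),.154,st))
print(onz("wrist",(200+337/3,180+30/3),.066,st))
```

```text
[ 0.55165224 -0.33551903  0.154     ]
[ 0.55127148 -0.3353624   0.066     ]
```

>>> {"fn": "send_rows", "kwargs": {
  "steps": [
    {"x": -0.4, "y": -0.8, "z": 2, "spin": 0.01},
    {"x": 0, "y": 0, "z": 2, "spin": 0},
    {"x": 0, "y": 0, "z": 2, "spin": 0},
    {"x": 0, "y": 0, "z": 0, "spin": 0}
  ]
}}

```text
clock: 11.7
eef_pos: [0.5587, -0.3344, 0.1231]
orientation: [0.658, 0.753, 0.014, 0.007]
contact_force: [-0.8, 0.9, 0.1]
grip_width: 0.0437
```

```bash
python3 go.py .552 -.3355 .103 1.70;python3 - <<'E'
from h import *
st=snap("wrist","w10",(200,180,440,360),3)
E
```

```text
d tool cm [-0.03 -0.74  1.99] spin 0.004 n>= 0.3 tilt [ 0.0288  0.0128 -0.9995] tx [-0.133  0.991  0.009] clock 11.7 F [-0.8  0.9  0.1] j [ 0.04  0.49  0.6   1.55 -0.32  1.17  2.41] w 0.04372202557091105
```

View pics/w10.png

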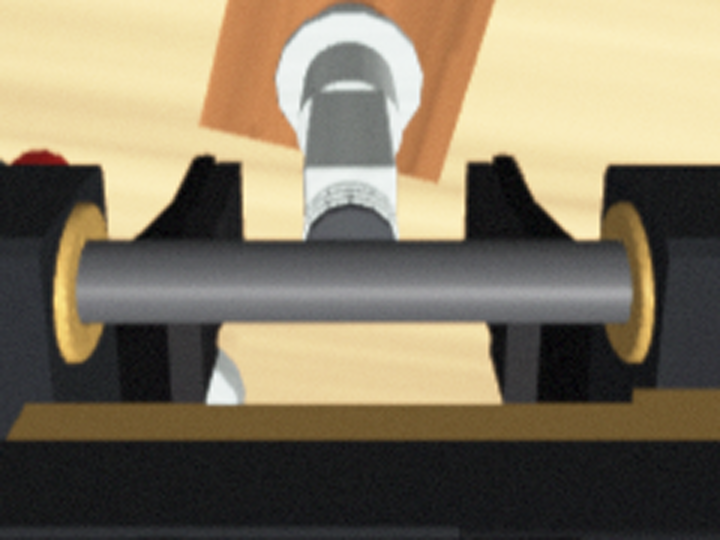

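>>> {"fn": "send_rows", "kwargs": {
  "steps": [
    {"x": 0, "y": -0.5, "z": 1, "spin": 0},
    {"x": 0, "y": -0.4, "z": 0.8, "spin": 0},
    {"x": 0, "y": 0, "z": 0.2, "spin": 0}
  ]
}}

```text
clock: 12.12
eef_pos: [0.5509, -0.3364, 0.104]
orientation: [0.658, 0.753, 0.015, 0.008]
contact_force: [-0.3, 0.4, 0.8]
grip_width: 0.0432
```

```bash
python3 go.py .552 -.3355 .103 1.70;python3 - <<'E'
from h import *
st=snap("wrist","w11",(200,180,440,360),3)
st=snap("scene","s11",(150,100,290,250),4)
E
```

```text
d tool cm [0.08 0.12 0.11] spin 0.004 n>= 0.0 tilt [ 0.032   0.0111 -0.9994] tx [-0.133  0.991  0.007] clock 12.125 F [-0.3  0.4  0.8] j [ 0.04  0.5   0.6   1.59 -0.33  1.13  2.43] w 0.04321232262350789
```

View pics/w11.png

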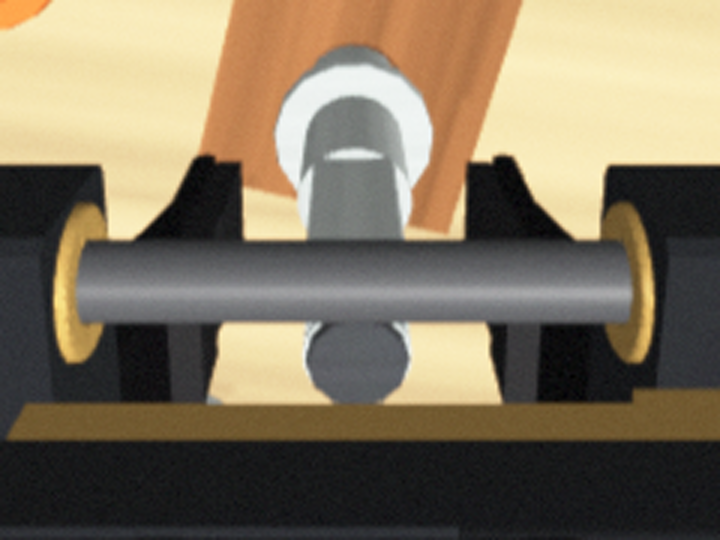

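View pics/s11.png

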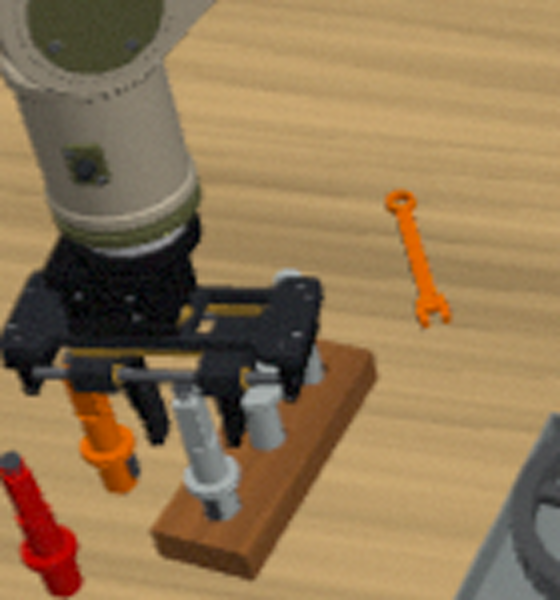

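>>> {"fn": "send_rows", "kwargs": {
  "steps": [
    {"x": 0.1, "y": 0.1, "z": 0.1, "spin": 0},
    {"x": 0, "y": 0, "z": 0, "spin": 0},
    {"x": 0, "y": 0, "z": 0, "spin": 0},
    {"x": 0, "y": 0, "z": 0, "spin": 0},
    {"x": 0, "y": 0, "z": 0, "spin": 0}
  ],
  "hand": 0,
  "newtons": 60
}}

```text
clock: 12.85
eef_pos: [0.553, -0.3351, 0.104]
orientation: [0.658, 0.753, 0.015, 0.009]
contact_force: [1.0, 0.4, 0.7]
grip_width: 0.0156
```

```bash
python3 go.py .552 -.3355 .103 1.70;python3 - <<'E'
from h import *
st=snap("wrist","w12",(200,180,440,360),3);print(st["wrist_torque"])
E
```

```text
d tool cm [-0.03 -0.11  0.1 ] spin 0.005 n>= 0.0 tilt [ 0.0335  0.0108 -0.9994] tx [-0.134  0.991  0.006] clock 12.85 F [1.  0.4 0.7] j [ 0.04  0.5   0.59  1.59 -0.33  1.13  2.42] w 0.015554208130022089
[-0.03546524  0.02910745  0.00598715]
```

View pics/w12.png

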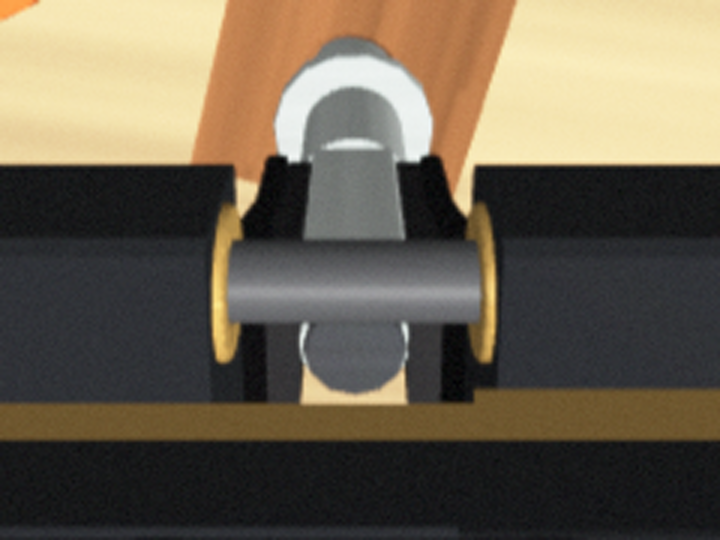

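>>> {"fn": "send_rows", "kwargs": {
  "steps": [
    {"x": 0, "y": 0, "z": -0.7, "spin": 0},
    {"x": 0, "y": 0, "z": -1, "spin": 0},
    {"x": 0, "y": 0, "z": -2, "spin": 0},
    {"x": 0, "y": 0, "z": -3.5, "spin": 0},
    {"x": 0, "y": 0, "z": -3.5, "spin": 0},
    {"x": 0, "y": 0, "z": 0, "spin": 0}
  ]
}}

```text
clock: 13.65
eef_pos: [0.548, -0.3362, 0.2174]
orientation: [0.658, 0.753, 0.015, 0.008]
contact_force: [0.9, -0.5, -5.0]
grip_width: 0.0158
```

```bash
python3 go.py .5436 -.0335 .205 1.70;python3 - <<'E'
from h import *
st=snap("scene","s13",(150,80,290,250),4);print(st["wrist_torque"])
E
```

```text
d tool cm [30.05  3.53  1.57] spin 0.004 n>= 4.8 tilt [ 0.032   0.0113 -0.9994] tx [-0.133  0.991  0.007] clock 13.65 F [ 0.9 -0.5 -5. ] j [ 0.02  0.4   0.64  1.47 -0.27  1.33  2.38] w 0.015820720062871177
[-0.01411965  0.12659359 -0.01854619]
```

View pics/s13.png

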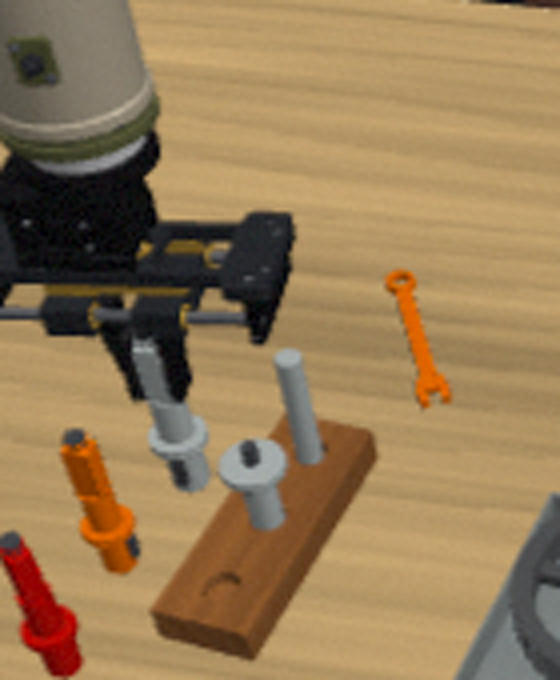

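>>> {"fn": "send_rows", "kwargs": {
  "steps": [
    {"x": 3, "y": 0.3, "z": 0, "spin": 0},
    {"x": 3, "y": 0.3, "z": 0, "spin": 0},
    {"x": 3, "y": 0.3, "z": 0, "spin": 0},
    {"x": 3, "y": 0.3, "z": 0, "spin": 0},
    {"x": 3, "y": 0.3, "z": 0, "spin": 0},
    {"x": 3, "y": 0.3, "z": 0, "spin": 0},
    {"x": 3, "y": 0.3, "z": 0, "spin": 0},
    {"x": 3, "y": 0.3, "z": 0, "spin": 0},
    {"x": 3, "y": 0.3, "z": 0, "spin": 0},
    {"x": 2, "y": 0.3, "z": 0, "spin": 0}
  ]
}}

```text
clock: 14.95
eef_pos: [0.5294, -0.0335, 0.2051]
orientation: [0.659, 0.752, 0.008, -0.003]
contact_force: [0.5, -0.4, -4.8]
grip_width: 0.0157
```

```bash
python3 go.py .5436 -.0335 .205 1.71
```

```text
d tool cm [-0.19  1.41  0.02] spin -0.008 n>= 0.2 tilt [ 0.0066  0.0154 -0.9999] tx [-0.131  0.991  0.014] clock 14.95 F [ 0.5 -0.4 -4.8] j [-0.46  0.13  0.49  1.76 -0.08  1.26  1.75] w 0.015703588885046988
```

```bash
cat > sp.py <<'E'
from h import *
Rg=R.from_quat(np.array([.658,.753,.015,.009])/np.linalg.norm([.658,.753,.015,.009])).as_matrix();pg=np.array([.553,-.3351,.104])
stg=dict(eef_pos=pg,orientation=R.from_matrix(Rg).as_quat())
AX=np.array([.552,-.3353])
low_t=Rg.T@(np.r_[AX,.018]-pg); up_t=Rg.T@np.array([0,0,1.]); x_t=Rg.T@np.array([np.cos(.134),np.sin(.134),0])
def spindle(st):
    M=R.from_quat(st["orientation"]).as_matrix();return st["eef_pos"]+M@low_t,M@up_t,M@x_t
E
python3 - <<'E'
from sp import *
print("top est",onz("wrist",(200+355/3,180+342/3),.154,stg))
print("collar est",onz("wrist",(200+354/3,180+130/3),.066,stg))
st=arm.get_state();l,u,x=spindle(st);print(l,u,np.arctan2(x[1],x[0]))
E
```

```text
top est [ 0.55059247 -0.33510288  0.154     ]
collar est [ 0.55192878 -0.3343374   0.066     ]
[ 0.52611716 -0.03326222  0.11916959] [ 0.02670073 -0.00475205  0.99963218] 0.13117981824010322
```

Raise, shift forward, then view from the wrist and scene cameras.

>>> {"fn": "send_rows", "kwargs": {
  "steps": [
    {"x": -0.1, "y": 0.8, "z": -3, "spin": 0},
    {"x": 0, "y": 0.6, "z": -3, "spin": 0},
    {"x": 0, "y": 0, "z": 2, "spin": 0},
    {"x": 0, "y": 0, "z": 2, "spin": 0},
    {"x": 0, "y": 0, "z": 2, "spin": 0},
    {"x": 0, "y": 0, "z": 0, "spin": 0}
  ]
}}

```text
clock: 15.7
eef_pos: [0.5386, -0.029, 0.1975]
orientation: [0.657, 0.754, 0.003, -0.008]
contact_force: [-0.3, 0.2, -4.6]
grip_width: 0.0154
```

```bash
python3 go.py .5436 -.0335 .19 1.71;  python3 - <<'E'
from sp import *
st=arm.get_state();l,u,x=spindle(st);print(l,u,np.arctan2(x[1],x[0]))
st=snap("wrist","w14",(200,120,440,300),3)
np.save("w14.npy",np.r_[st["eef_pos"],st["orientation"]])
snap("scene","s14",(230,120,380,300),4)
E
```

```text
d tool cm [-0.53  0.44  0.74] spin -0.003 n>= 0.2 tilt [-0.0069  0.0153 -0.9999] tx [-0.136  0.991  0.016] clock 15.7 F [-0.3  0.2 -4.6] j [-0.45  0.17  0.48  1.74 -0.1   1.26  1.76] w 0.015420043474750804
[ 0.53411013 -0.02878557  0.11165663] [ 0.04018845 -0.00444636  0.99918222] 0.13637207319519914
```

View pics/w14.png

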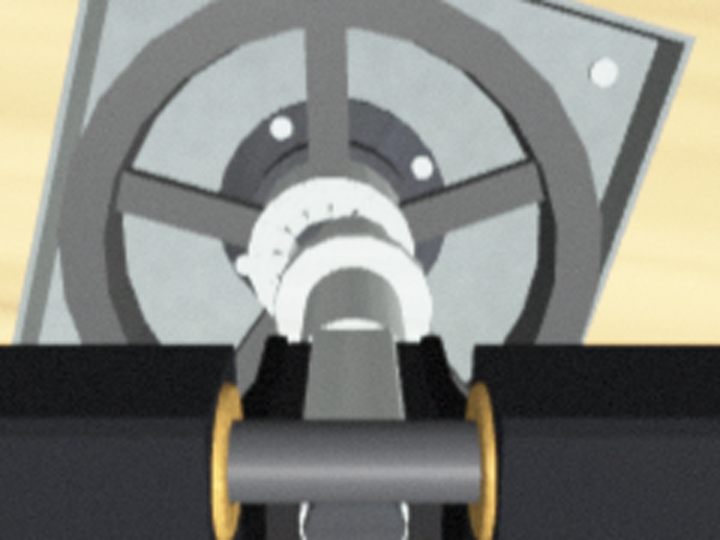

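View pics/s14.png

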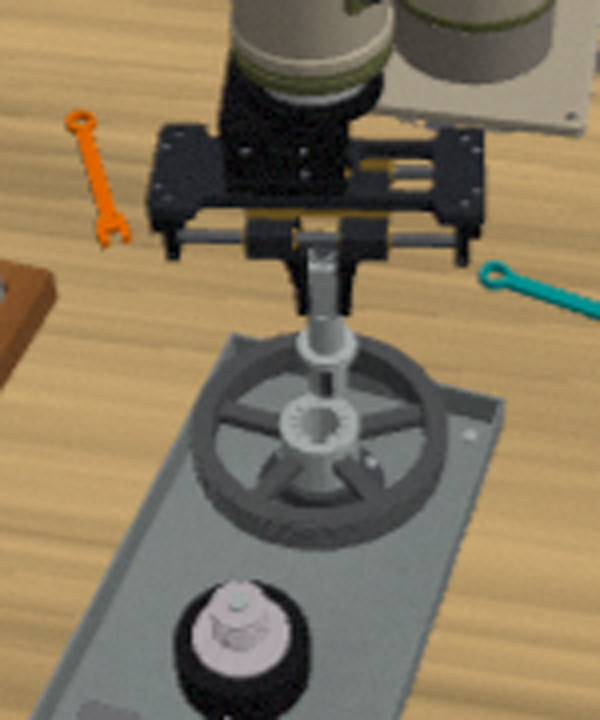

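>>> {"fn": "send_rows", "kwargs": {
  "steps": [
    {"x": -0.6, "y": 0.4, "z": 0, "spin": 0},
    {"x": 0, "y": 0.3, "z": 0, "spin": 0},
    {"x": 0, "y": 0, "z": 0, "spin": 0}
  ]
}}

```text
clock: 16.18
eef_pos: [0.5492, -0.0346, 0.2013]
orientation: [0.657, 0.754, 0.006, -0.005]
contact_force: [-0.6, -0.2, -4.8]
grip_width: 0.0155
```

```bash
cat > chk.py <<'E'
from sp import *
H=np.array([.5436,-.0335,.088])
st=arm.get_state();l,u,x=spindle(st)
d=tool(H-l,st)*100
print("low",l.round(4),"up",u.round(4),"yaw",round(float(np.arctan2(x[1],x[0])),3),"need tool cm to hub",d.round(2),"tcp",st["eef_pos"].round(4),"F",st["contact_force"].round(1),"T",st["wrist_torque"].round(2),"t",st["clock"],"w",round(st["grip_width"],4),"tz",R.from_quat(st["orientation"]).as_matrix()[:,2].round(4))
E
python3 chk.py
```

```text
low [ 0.5453 -0.0344  0.1154] up [ 0.0339 -0.0051  0.9994] yaw 0.136 need tool cm to hub [ 0.07 -0.16  2.74] tcp [ 0.5492 -0.0346  0.2013] F [-0.6 -0.2 -4.8] T [0.05 0.04 0.06] t 16.175 w 0.0155 tz [-6.000e-04  1.590e-02 -9.999e-01]
```

>>> {"fn": "send_rows", "kwargs": {
  "steps": [
    {"x": 0.1, "y": -0.1, "z": 0.8, "spin": 0},
    {"x": 0, "y": 0, "z": 0.7, "spin": 0},
    {"x": 0, "y": 0, "z": 0, "spin": 0}
  ]
}}

```text
clock: 16.55
eef_pos: [0.5477, -0.0333, 0.1851]
orientation: [0.657, 0.754, 0.006, -0.006]
contact_force: [-0.1, -0.4, -4.5]
grip_width: 0.0159
```

```bash
python3 chk.py
python3 - <<'E'
from sp import *
st=snap("wrist","w15",(200,120,440,300),3)
np.save("w15.npy",np.r_[st["eef_pos"],st["orientation"]])
snap("scene","s15",(260,160,360,260),6)
E
```

```text
low [ 0.5438 -0.0331  0.0992] up [ 0.0343 -0.0051  0.9994] yaw 0.136 need tool cm to hub [-0.06 -0.03  1.12] tcp [ 0.5477 -0.0333  0.1851] F [-0.1 -0.4 -4.5] T [-0.04  0.08 -0.01] t 16.55 w 0.0159 tz [-0.0011  0.016  -0.9999]
```

View pics/w15.png

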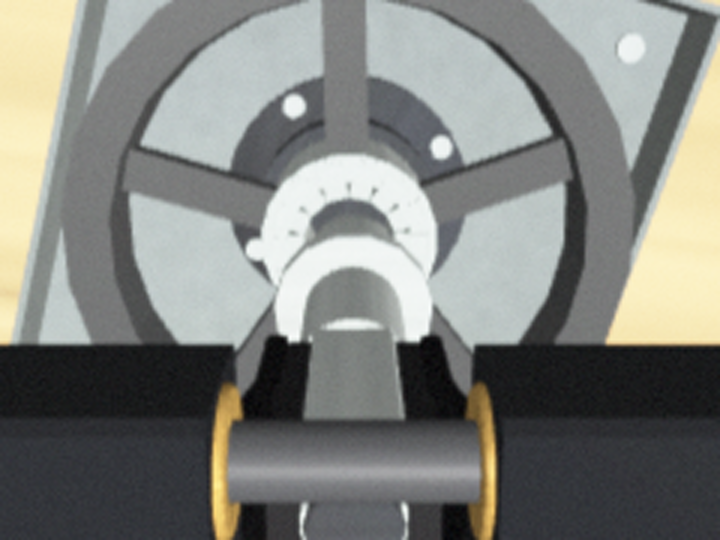

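View pics/s15.png

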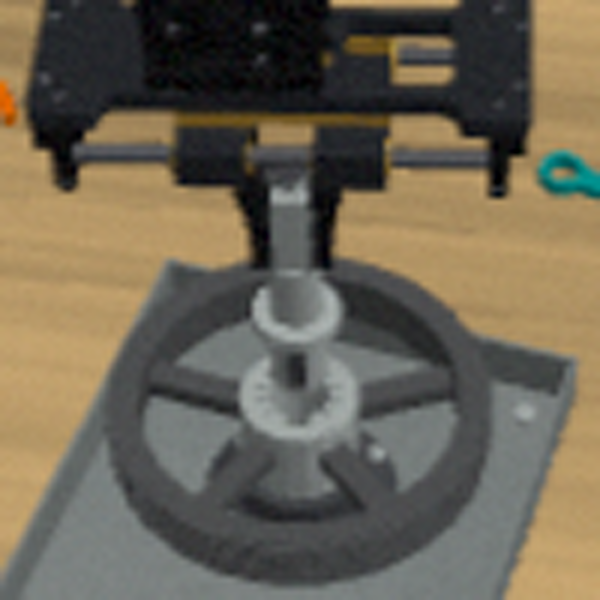

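>>> {"fn": "send_rows", "kwargs": {
  "steps": [
    {"x": 0, "y": 0, "z": 0.5, "spin": 0},
    {"x": 0, "y": 0, "z": 0.5, "spin": 0},
    {"x": 0, "y": 0, "z": 0.3, "spin": 0},
    {"x": 0, "y": 0, "z": 0.3, "spin": 0}
  ]
}}

```text
clock: 17.15
eef_pos: [0.5484, -0.0331, 0.1691]
orientation: [0.657, 0.754, 0.006, -0.005]
contact_force: [0.4, -0.7, -5.2]
grip_width: 0.0153
```

```bash
python3 chk.py
```

```text
low [ 0.5445 -0.0329  0.0832] up [ 0.0327 -0.0053  0.9995] yaw 0.136 need tool cm to hub [-0.04 -0.1  -0.49] tcp [ 0.5484 -0.0331  0.1691] F [ 0.4 -0.7 -5.2] T [-0.18  0.16  0.02] t 17.15 w 0.0153 tz [ 6.000e-04  1.610e-02 -9.999e-01]
```

>>> {"fn": "send_rows", "kwargs": {
  "steps": [
    {"x": 0, "y": 0, "z": 0.4, "spin": 0},
    {"x": 0, "y": 0, "z": 0.4, "spin": 0},
    {"x": 0, "y": 0, "z": 0.3, "spin": 0}
  ]
}}

```text
clock: 17.52
eef_pos: [0.5481, -0.0333, 0.1573]
orientation: [0.657, 0.753, 0.006, -0.005]
contact_force: [-0.4, -0.3, -4.4]
grip_width: 0.0157
```

```bash
python3 chk.py
```

```text
low [ 0.5443 -0.0331  0.0713] up [ 0.0332 -0.0049  0.9994] yaw 0.136 need tool cm to hub [-0.01 -0.07 -1.67] tcp [ 0.5481 -0.0333  0.1573] F [-0.4 -0.3 -4.4] T [-0.14  0.22 -0.03] t 17.525 w 0.0157 tz [ 1.000e-04  1.570e-02 -9.999e-01]
```

>>> {"fn": "send_rows", "kwargs": {
  "steps": [
    {"x": 0, "y": 0, "z": 0.4, "spin": 0},
    {"x": 0, "y": -0.1, "z": 0.4, "spin": 0},
    {"x": 0, "y": 0, "z": 0.3, "spin": 0}
  ]
}}

```text
clock: 17.9
eef_pos: [0.5472, -0.0331, 0.1455]
orientation: [0.657, 0.754, 0.006, -0.005]
contact_force: [-0.5, -0.1, -4.8]
grip_width: 0.0154
```

```bash
python3 chk.py
```

```text
low [ 0.5434 -0.0329  0.0595] up [ 0.0329 -0.005   0.9994] yaw 0.136 need tool cm to hub [-0.02  0.02 -2.85] tcp [ 0.5472 -0.0331  0.1455] F [-0.5 -0.1 -4.8] T [-0.09  0.02 -0.02] t 17.9 w 0.0154 tz [ 3.000e-04  1.590e-02 -9.999e-01]
```

>>> {"fn": "send_rows", "kwargs": {
  "steps": [
    {"x": 0, "y": 0, "z": 0.4, "spin": 0},
    {"x": 0, "y": 0, "z": 0.4, "spin": 0},
    {"x": 0, "y": 0, "z": 0.1, "spin": 0}
  ]
}}

```text
clock: 18.27
eef_pos: [0.5472, -0.033, 0.1358]
orientation: [0.657, 0.753, 0.006, -0.005]
contact_force: [-0.1, -0.3, -5.2]
grip_width: 0.0157
```

```bash
python3 chk.py
```

```text
low [ 0.5434 -0.0328  0.0498] up [ 0.0329 -0.0049  0.9994] yaw 0.136 need tool cm to hub [-0.01  0.02 -3.82] tcp [ 0.5472 -0.033   0.1358] F [-0.1 -0.3 -5.2] T [-0.11  0.04  0.02] t 18.275 w 0.0157 tz [ 4.000e-04  1.570e-02 -9.999e-01]
```

>>> {"fn": "send_rows", "kwargs": {
  "steps": [
    {"x": 0, "y": 0, "z": 0.1, "spin": 0},
    {"x": 0, "y": 0, "z": 0.1, "spin": 0},
    {"x": 0, "y": 0, "z": 0, "spin": 0}
  ]
}}

```text
clock: 18.65
eef_pos: [0.5473, -0.0331, 0.1345]
orientation: [0.657, 0.753, 0.006, -0.005]
contact_force: [-2.8, -1.5, -2.6]
grip_width: 0.0159
```

```bash
python3 chk.py
```

```text
low [ 0.5435 -0.0328  0.0485] up [ 0.0327 -0.0052  0.9995] yaw 0.136 need tool cm to hub [-0.01  0.01 -3.95] tcp [ 0.5473 -0.0331  0.1345] F [-2.8 -1.5 -2.6] T [-0.19  0.45  0.04] t 18.65 w 0.0159 tz [ 6.000e-04  1.600e-02 -9.999e-01]
```

>>> {"fn": "send_rows", "kwargs": {
  "steps": [
    {"x": 0, "y": 0, "z": 0, "spin": 0},
    {"x": 0, "y": 0, "z": 0, "spin": 0},
    {"x": 0, "y": 0, "z": 0, "spin": 0}
  ],
  "hand": 0.3
}}

```text
clock: 19.02
eef_pos: [0.5488, -0.0327, 0.1356]
orientation: [0.657, 0.754, 0.008, -0.004]
contact_force: [-0.4, -0.6, 0.7]
grip_width: 0.0254
```

```bash
python3 chk.py
python3 - <<'E'
from sp import *
st=snap("wrist","w16",(200,120,440,300),3)
np.save("w16.npy",np.r_[st["eef_pos"],st["orientation"]])
snap("scene","s16",(260,160,360,260),6)
E
```

```text
low [ 0.5453 -0.0324  0.0497] up [ 0.0291 -0.0058  0.9996] yaw 0.136 need tool cm to hub [-0.03 -0.16 -3.83] tcp [ 0.5488 -0.0327  0.1356] F [-0.4 -0.6  0.7] T [ 0.01  0.07 -0.03] t 19.025 w 0.0254 tz [ 0.0042  0.0167 -0.9999]
```

View pics/w16.png

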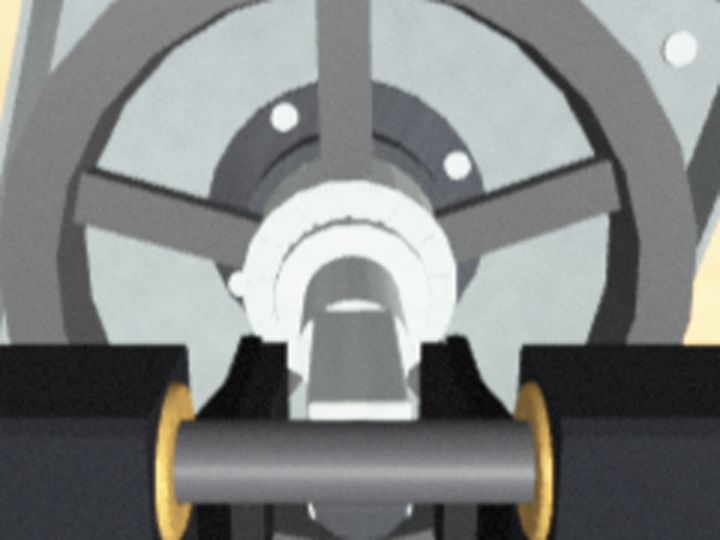

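View pics/s16.png

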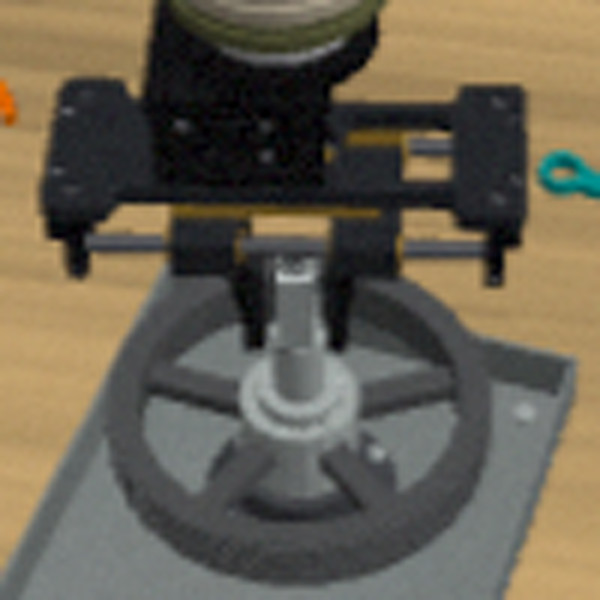

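>>> {"fn": "send_rows", "kwargs": {
  "steps": [
    {"x": 0, "y": -0.4, "z": 0.2, "spin": 0},
    {"x": 0, "y": 0, "z": 0, "spin": 0}
  ]
}}

```text
clock: 19.38
eef_pos: [0.5444, -0.0333, 0.1333]
orientation: [0.657, 0.754, 0.008, -0.004]
contact_force: [-0.5, -0.5, 0.3]
grip_width: 0.026
```

>>> {"fn": "send_rows", "kwargs": {
  "steps": [
    {"x": 0, "y": 0, "z": 0, "spin": 0},
    {"x": 0, "y": 0, "z": 0, "spin": 0},
    {"x": 0, "y": 0, "z": 0, "spin": 0},
    {"x": 0, "y": 0, "z": 0, "spin": 0}
  ],
  "hand": 0,
  "newtons": 60
}}

```text
clock: 19.88
eef_pos: [0.5445, -0.0336, 0.1334]
orientation: [0.657, 0.754, 0.007, -0.004]
contact_force: [0.3, 0.8, 0.4]
grip_width: 0.0157
```

```bash
python3 chk.py
```

```text
low [ 0.5409 -0.0333  0.0475] up [ 0.0294 -0.0052  0.9996] yaw 0.136 need tool cm to hub [ 0.01  0.29 -4.05] tcp [ 0.5445 -0.0336  0.1334] F [0.3 0.8 0.4] T [-0.24  0.15  0.09] t 19.875 w 0.0157 tz [ 0.0039  0.016  -0.9999]
```

>>> {"fn": "send_rows", "kwargs": {
  "steps": [
    {"x": 0, "y": 0, "z": 0.2, "spin": 0},
    {"x": 0, "y": 0, "z": 0.2, "spin": 0}
  ]
}}

```text
clock: 20.12
eef_pos: [0.5448, -0.0335, 0.1332]
orientation: [0.657, 0.754, 0.008, -0.004]
contact_force: [-12.0, 0.2, 25.5]
grip_width: 0.016
```

```bash
python3 chk.py
```

```text
low [ 0.5414 -0.0331  0.0473] up [ 0.0286 -0.0069  0.9996] yaw 0.136 need tool cm to hub [ 0.    0.24 -4.07] tcp [ 0.5448 -0.0335  0.1332] F [-12.    0.2  25.5] T [-0.26  3.25  0.02] t 20.125 w 0.016 tz [ 0.0047  0.0177 -0.9998]
```

>>> {"fn": "send_rows", "kwargs": {
  "steps": [
    {"x": 0, "y": -0.05, "z": 0.1, "spin": 0},
    {"x": 0, "y": -0.05, "z": 0.1, "spin": 0},
    {"x": 0, "y": -0.05, "z": 0.1, "spin": 0}
  ]
}}

```text
clock: 20.5
eef_pos: [0.5444, -0.0336, 0.1333]
orientation: [0.657, 0.754, 0.01, -0.003]
contact_force: [-3.1, -0.0, 9.6]
grip_width: 0.0154
```

```bash
python3 chk.py
python3 - <<'E'
from sp import *
for i in range(4):
    snap("wrist","w17"); print(arm.get_state()["contact_force"].round(1))
E
```

```text
low [ 0.5412 -0.0331  0.0474] up [ 0.0257 -0.0081  0.9996] yaw 0.136 need tool cm to hub [-0.    0.27 -4.06] tcp [ 0.5444 -0.0336  0.1333] F [-3.1 -0.   9.6] T [-0.33  0.85  0.07] t 20.5 w 0.0154 tz [ 0.0076  0.019  -0.9998]
[-3.4  0.4  8.1]
[-2.5  0.2  8.8]
[-2.5  0.2  9.3]
[-2.8 -0.   9.2]
```

>>> {"fn": "send_rows", "kwargs": {
  "steps": [
    {"x": 0, "y": -0.06, "z": 0.17, "spin": 0}
  ]
}}

```text
clock: 20.82
eef_pos: [0.5445, -0.0336, 0.1333]
orientation: [0.657, 0.754, 0.01, -0.003]
contact_force: [-5.1, 2.3, 20.3]
grip_width: 0.0154
```

```bash
python3 chk.py
python3 - <<'E'
from sp import *
for i in range(6):
    snap("scene","s18",(260,160,360,260),6); print(arm.get_state()["contact_force"].round(1))
st=snap("wrist","w18",(200,120,440,300),3); snap("top","t18",(160,110,460,260),2.6)
E
```

```text
low [ 0.5414 -0.033   0.0473] up [ 0.0242 -0.0087  0.9997] yaw 0.137 need tool cm to hub [-0.    0.26 -4.06] tcp [ 0.5445 -0.0336  0.1333] F [-5.1  2.3 20.3] T [-0.22  1.81  0.09] t 20.825 w 0.0154 tz [ 0.009   0.0195 -0.9998]
[-4.7  0.7 16.1]
[-4.1 -0.1 16. ]
[-5.4  0.7 15.6]
[-4.3  0.4 16.3]
[-4.8  0.2 15.4]
[-4.1  0.6 15.3]
```

View pics/s18.png

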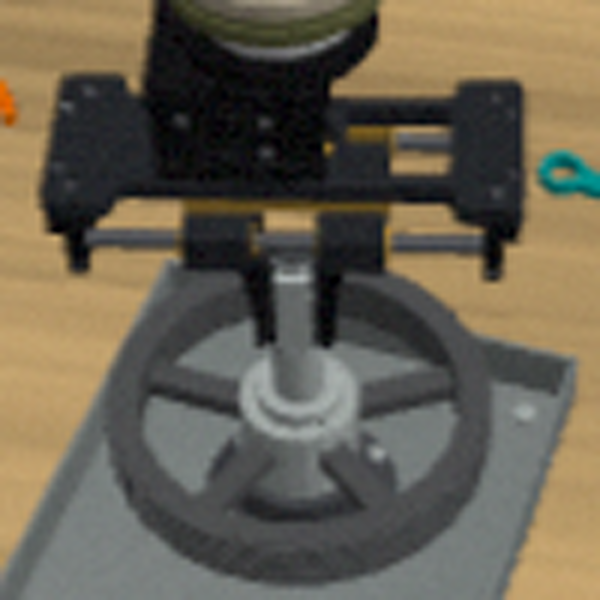

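View pics/w18.png

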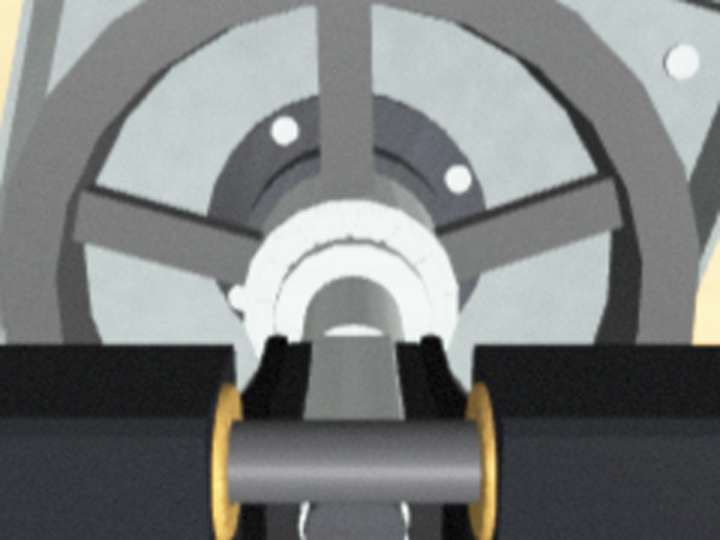

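View pics/t18.png

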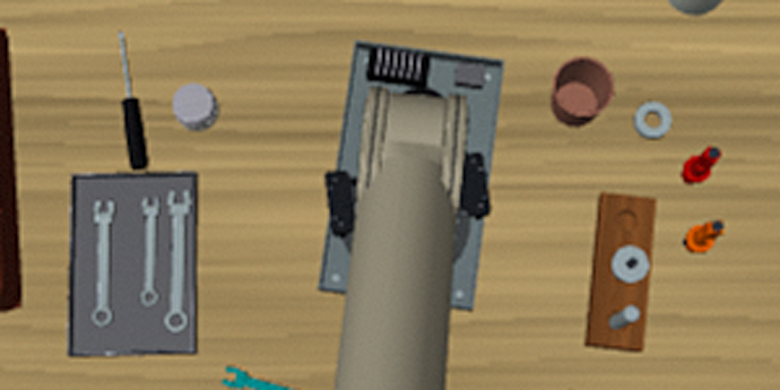

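Run:
```python
from rig import arm
s=arm.get_state();print(s["contact_force"],s["grip_width"],s["clock"]);print(arm.job_done())
```

```text
[-4.56634695  0.95152648 15.71686119] 0.015513224464726286 21.225
the job is handed in; nothing more can be done
None
```

The job is done and handed in at 21.2 s on the robot's clock.

- **Spanner:** I took it off the pulley and laid it flat in the free half of the tray. It lies lengthwise, with its jaw to the same end as the other two, and I let go of it. The last top view shows it there.
- **Spindle:** I took it from the rack by the flats and lowered it into the hub. Its key already lined up with the keyway to within about 0.01 rad, so I added no turn. It reached the seat at about 3 N.
- **Regrip:** The arm's tilt had drifted during the moves, leaving the spindle leaning about 2° in the grip. Once the collar was on the hub I opened the jaws briefly so the spindle could stand by itself, then gripped the flats again at 60 N.
- **Last checks:**
  - The collar sits on the hub face in both the wrist and scene views.
  - The tool height gives the lower end about 40 mm below the hub face.
  - The downward push held steady at about 15.7 N (1.6 kg), and the jaws read 15.5 mm on the 16 mm flats.
  - The last top view shows the other things where they were.

Two readings were not as clean as I wanted. A side force of about 4.6 N remained at the end. The first press briefly reached about 25 N, above the 10–20 N you asked for, before I eased it back.

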